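# Scan the grease tins in and store them

## Robot

A 7-joint arm with a two-finger parallel gripper is mounted at the origin on a cart in front of the work surface, level with it; the furniture and walls round the work are solid. World frame = base frame: x ahead of the robot, y to its left, z up, the work surface at z = 0. Lengths are in mm, angles in rad, forces in N, time in s.
With the tool pointing down it reaches from about 425 to 925 mm from the base axis. Payload 6.8 kg.
Tool frame: the origin (TCP) lies on the centre line of the jaws, within the pads' length; the fingertips stand 22 mm ahead of it and the grasp point (between the pads) lies 3 mm ahead of it; z points along the fingers, y is the line along which they close (so a half turn about z gives the same grasp; the last joint's range is limited). The gripper opens to 88 mm and grips with 3 to 60 N. Pads are 20 mm wide; open, the fingers measure 115 mm over their backs; the gripper's body (75 mm by 178 mm) begins 61 mm behind the grasp point.
Start: joints at [-1.429, 0.477, 0.022, 1.555, -0.011, 1.109, -0.083], TCP at [166.862, 654.067, 244.664] pointing down, gripper open.
Joint ranges: [-2.96, 2.96], [-0.34, 2.1], [-1.41, 1.46], [0.24, 2.44], [-1.37, 4.51], [0.17, 1.92], [-2.96, 2.96]. Speed limits (rad/s): [2.39, 2.39, 3.14, 3.14, 3.14, 3.14, 3.14].

## Interface

Orientations are given as a 3x3 rotation matrix whose columns are the frame's x, y, z axes.
In Python, from rig import state, read_camera, camera_info, hand_in gives the robot as it stands. The module is installed in compiled form; this text tells all that it offers.
- The arm moves only by the tool drive_tool, never from a script. Its arguments are lists of equal length, an entry for each row: "gripper": the finger opening in m, from 0 to 0.0878; "offset": the shift along the world's x, y, z in m, a list of three; "twist": the turn about the world's z in degrees. A call has 1 to 20 rows; each row shifts and turns the commanded pose from where the row before left it; what a row does not reach is not made up. A row lasts 1/8 s, in which the tool goes at most 62.5 mm and 10.7 degrees, less where a joint would pass 70% of its speed; a pose out of reach is approached as far as the arm can. A call is refused whole if a number of a shift passes 0.0625 or a number of a turn 10.7, either way. A call with a gripper value outside its range is refused whole. The fingers move at their own pace and stop on an object; "squeeze" is the grip in N (left out, the last holds). Time passes only in rows, so rows that do not move let the fingers close. It gives the time, the measured TCP pose, the force, the opening and the grip force at its end, in the units of the state.
- state(): the state, without advancing time (a new reading comes with each control period).
- read_camera(name): name is "scene" or "side" or "wrist"; returns the picture (384x512x3 uint8, red, green, blue); there is no depth.
- camera_info(name): a dict with "intrinsics" (3x3 intrinsics, pixels), "extrinsics" (4x4, takes a point from camera to world coordinates). Camera axes: x right, y down, z forward; pixel columns grow to the right and rows downward; lengths in mm; the calibration is good to about 2 mm. A picture is of the moment at which its call begins: read the wrist's pose just before it. camera_info takes no time and is no camera call; for the wrist camera it gives the pose at the moment of the call.
- hand_in(): hands the job in; it is judged then, once.
The state is a dict: "clock": time; "joint_pos": joint angles; "qd": joint speeds; "effort": joint torques, N m; "eef_pos": TCP position; "eef_rot": TCP orientation; "ft_force": force on the tool from outside, world axes, zero at the start; "torque": the same for the moment, N m; "width": finger opening in mm; "grasp_force": force on a finger pad.
Only numpy, scipy, OpenCV 4.12 (cv2) and the standard library are available. Lean on these libraries where they do the work, as an engineer would, in place of code of your own. Each camera call takes 0.05 s, during which the arm holds its last target. There are 200 camera calls.

## Task

Book the grease tins in: with the yellow scanner from the cradle read the label on each tin that is there, in the order red, yellow, blue, each time keeping the aim steady for two seconds about 7 cm above the middle of the label, window facing straight down and the scan line along the label's long side, and then lay the scanner back in its cradle. Only after that put every tin upright into its own pocket of the blue tray, gently, for the tins are thin and dent: do not squeeze them hard (10 N is plenty), and set them down rather than drop them. Last, read the tray's own green label in the same way to close the booking, and lay the scanner back in its cradle again.

Things in the scene. Friction and masses are not known exactly. Their poses are not given: they have to be found in the camera images.
- red_tin_centre (a point): Centre (half-way up, 15.5 mm above the underside) of the red tin: a thin flat sheet-metal tin, 64 mm across and 31 mm high, about 90 g, teal with a grey lid, that carries a red label with a bar code; its z axis points up out of the lid. It may be absent. It dents if the two fingers press it with more than about 20 N each; 5 to 10 N holds it well.
- red_label (a point): Middle of the red label, flat on top of the red tin's lid (16.5 mm above the tin's centre). The label is a red rectangle 50 x 36 mm with a white bar-code field; its long side (the row of bars) runs along this x axis, its short side along y, z points up. The scanner may come from either side of the label; the side away from the machines leaves most room for the hand (the gap between the green and the cream machine is centred near y = 0.21).
- red_tin: The red tin as a whole; origin at the middle of its underside, axes as its centre point.
- yellow_tin_centre (a point): Centre (half-way up, 15.5 mm above the underside) of the yellow tin: a thin flat sheet-metal tin, 64 mm across and 31 mm high, about 90 g, teal with a grey lid, that carries a yellow label with a bar code; its z axis points up out of the lid. It may be absent. It dents if the two fingers press it with more than about 20 N each; 5 to 10 N holds it well.
- yellow_label (a point): Middle of the yellow label, flat on top of the yellow tin's lid (16.5 mm above the tin's centre). The label is a yellow rectangle 50 x 36 mm with a white bar-code field; its long side (the row of bars) runs along this x axis, its short side along y, z points up. The scanner may come from either side of the label; the side away from the machines leaves most room for the hand (the gap between the green and the cream machine is centred near y = 0.21).
- yellow_tin: The yellow tin as a whole; origin at the middle of its underside, axes as its centre point.
- blue_tin_centre (a point): Centre (half-way up, 15.5 mm above the underside) of the blue tin: a thin flat sheet-metal tin, 64 mm across and 31 mm high, about 90 g, teal with a grey lid, that carries a blue label with a bar code; its z axis points up out of the lid. It may be absent. It dents if the two fingers press it with more than about 20 N each; 5 to 10 N holds it well.
- blue_label (a point): Middle of the blue label, flat on top of the blue tin's lid (16.5 mm above the tin's centre). The label is a blue rectangle 50 x 36 mm with a white bar-code field; its long side (the row of bars) runs along this x axis, its short side along y, z points up. The scanner may come from either side of the label; the side away from the machines leaves most room for the hand (the gap between the green and the cream machine is centred near y = 0.21).
- blue_tin: The blue tin as a whole; origin at the middle of its underside, axes as its centre point.
- scanner: Cordless label scanner, 155 x 60 x 50 mm, 160 g, starting in its cradle. A straight yellow handle with black rubber ribs (115 mm long in x, 32 mm wide in y, 30 mm high in z) and at its +x end a black head (40 x 60 x 45 mm) whose red window looks straight down (-z). Origin: under the middle of the handle, level with the window; the handle's underside is 20 mm above it.
- scanner_grip (a point): Centre of the scanner's handle, half-way up (35 mm above the level of the window): the place to grip it, across its 32 mm width (y), between the two saddles of the cradle, which are 66 mm apart. x runs along the handle towards the head, z is up.
- scanner_nose (a point): Centre of the scanner's red window, 77.5 mm from the handle's centre along the handle (+x) and 35 mm below it. The scanner looks along -z of this frame; its scan line lies across the handle, along y. It reads a label 45 to 95 mm (best 70 mm) straight below the window, when the label's middle is within 15 mm of straight below and the label's long side lies along the scan line within 15 degrees, either way round; it takes 1.5 s of steady aim.
- cradle_rest (a point): Where the centre of the scanner's handle lies when the scanner rests in its cradle, 50 mm above the bench; x runs towards the head, z is up. The cradle is a fixed grey plate with two black U saddles (40 mm to either side along x), 43 mm wide inside, whose floors are 35 mm and cheeks 46 mm above the bench; the head overhangs the +x end.
- tray: Fixed shallow blue tray, 90 mm (x) by 250 mm (y), walls 16 mm high and 4 mm thick, parted by two walls of the same height into three pockets in a row along y, each 82 x 78 mm inside. Origin on the bench under the middle of the three pockets. Its -y end carries a blue label shelf (70 x 44 mm, 16 mm high).
- tray_label (a point): Middle of the tray's green label (50 x 36 mm, white bar-code field), flat on the label shelf at the tray's -y end, 147 mm from the tray's origin, 17 mm above the bench. Its long side (the row of bars) runs along this x axis, z points up. It stands near the cream machine: read it with the scanner's handle over the tray.
- tray_liner: The black rubber liner on the tray's floor, its top 7 mm above the bench. Things are set down on it.
- pocket_1 (a point): Middle of a tray pocket, on top of the liner, 7 mm above the bench; neighbours are 82 mm apart along y. A tin standing in it has its centre 15.5 mm higher.
- pocket_2 (a point): Middle of a tray pocket, on top of the liner, 7 mm above the bench; neighbours are 82 mm apart along y. A tin standing in it has its centre 15.5 mm higher.
- pocket_3 (a point): Middle of a tray pocket, on top of the liner, 7 mm above the bench; neighbours are 82 mm apart along y. A tin standing in it has its centre 15.5 mm higher.
Not all that is in view belongs to the job. Leave any orange look-alike of the yellow_tin alone.

How it is judged:
By the outcome, as a careful person would: the job done as asked, in the order asked, and still so for the second after the job is handed in, with the robot touching nothing.
Of red_tin, yellow_tin, blue_tin only 2 to 3 are there at a start; the rules pass over those that are not, and their reading is None.
At some moment in a run one of red_tin, yellow_tin, blue_tin may be knocked a few centimetres aside while the robot is not near it.
It also fails if it takes over 210 s, if anything falls off the work surface, if the arm or the gripper's body presses on something with over 40 N, if the wrist force passes 120 N, or if a joint passes its speed limit or range.

## Working session

There is one attempt and no reset: what is moved stays moved. The work goes in short steps, Python scripts to look and compute and a tool call to move; the robot and the scene stay as the last step left them, time stands still between calls to the robot, and variables do not carry over. Pictures are saved under pics/ and viewed, at most 14 in all, crops included, and the job is handed in when it is done.

Besides the shell and the picture viewer there is one more tool, called after "Call:" as name([rows], argument=value, ...), one row to a line, values as JSON. drive_tool: Moves the arm, as the interface text tells. Its arguments: {"type":"object","properties":{"gripper":{"type":"array","items":{"type":"number"}},"offset":{"type":"array","items":{"type":"array","items":{"type":"number"}}},"twist":{"type":"array","items":{"type":"number"}},"squeeze":{"type":"number"}},"required":["gripper","offset","twist"]}

```bash
mkdir -p pics
python3 - <<'E'
from rig import *
import cv2,numpy as np
np.set_printoptions(precision=3,suppress=True)
s=state();print(s['clock'],s['eef_pos'],s['eef_rot'],s['width'])
ims=[]
for n in ("scene","side","wrist"):
    im=read_camera(n);cv2.imwrite(f'pics/{n}0.png',im[...,::-1]);i=camera_info(n);print(n,i['intrinsics'],i['extrinsics'])
    np.save(f'{n}0.npy',im)
a=cv2.imread('pics/scene0.png');cv2.imwrite('pics/scene0b.png',cv2.resize(a,(800,600),interpolation=cv2.INTER_CUBIC))
a=cv2.imread('pics/side0.png');cv2.imwrite('pics/side0b.png',cv2.resize(a,(800,600),interpolation=cv2.INTER_CUBIC))
E
```

```text
0.0 [166.755 653.515 243.716] [[-0.969  0.247 -0.   ]
 [ 0.247  0.969 -0.002]
 [-0.    -0.002 -1.   ]] 87.97916075456028
scene [[451.494   0.    253.736]
 [  0.    451.494 199.604]
 [  0.      0.      1.   ]] [[  -0.707   -0.316    0.633 -201.921]
 [  -0.708    0.326   -0.627 1082.901]
 [  -0.008   -0.891   -0.454  595.653]
 [   0.       0.       0.       1.   ]]
side [[390.272   0.    248.55 ]
 [  0.    390.272 189.292]
 [  0.      0.      1.   ]] [[  -0.348   -0.565    0.748 -139.741]
 [  -0.937    0.19    -0.293  595.071]
 [   0.023   -0.803   -0.595  586.318]
 [   0.       0.       0.       1.   ]]
wrist [[293.578   0.    257.352]
 [  0.    293.578 194.202]
 [  0.      0.      1.   ]] [[  0.247   0.94    0.234 102.5  ]
 [  0.969  -0.24   -0.062 670.731]
 [ -0.002   0.242  -0.97  383.686]
 [  0.      0.      0.      1.   ]]
```

View pics/scene0b.png

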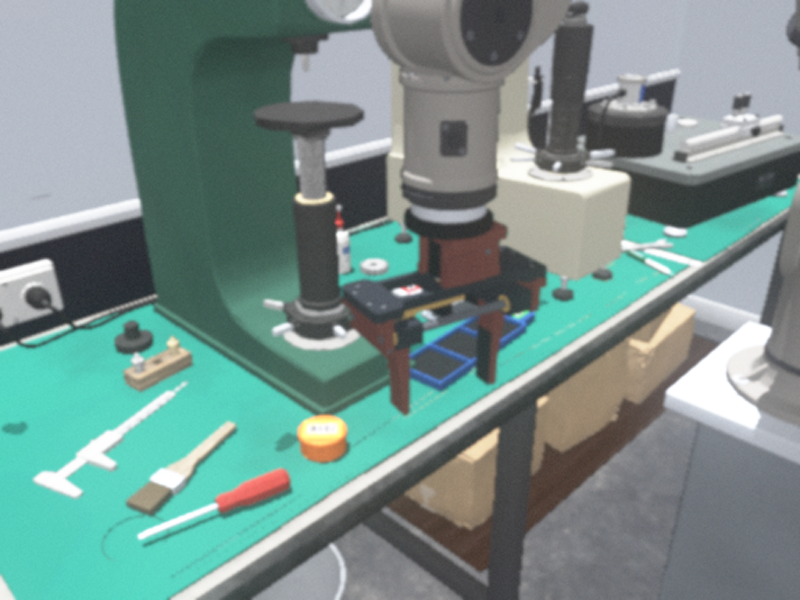

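View pics/side0b.png

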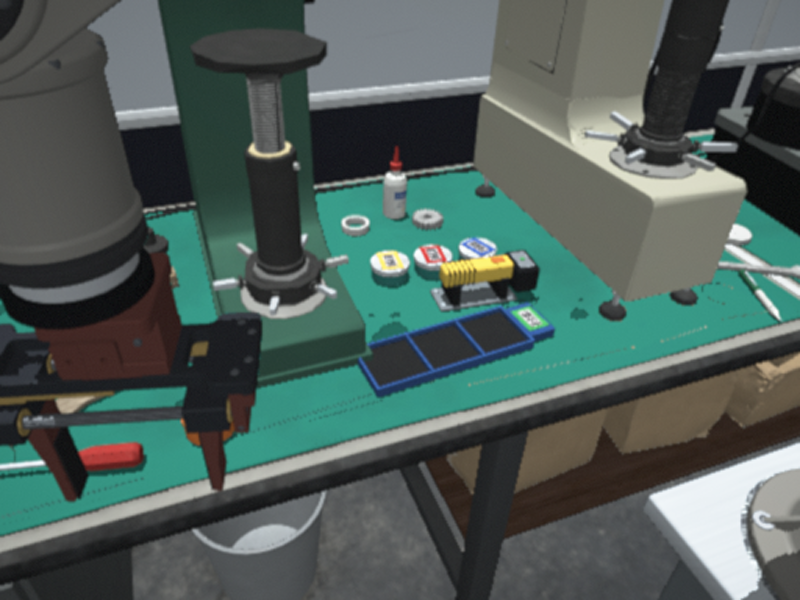

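The side view shows the real tins as teal with a grey lid, at yellow (390,262), red (433,256) and blue (478,247). The yellow scanner is at (490,270), and the tray's green label is at (530,317). The possible mix-ups are the orange tin at scene (322,437), the ring at (355,225) and the nut at (428,217) in the side view, and the red screwdriver. I'll measure from the side view and check in a close crop.

```bash
cat > h.py <<'E'
from rig import *
import cv2,numpy as np
np.set_printoptions(precision=1,suppress=True)
def ray(ci,px,z):
    K,E=np.array(ci['intrinsics']),np.array(ci['extrinsics'])
    d=E[:3,:3]@np.linalg.solve(K,[px[0],px[1],1.]);o=E[:3,3]
    return o+d*(z-o[2])/d[2]
def proj(ci,P):
    K,E=np.array(ci['intrinsics']),np.array(ci['extrinsics'])
    c=E[:3,:3].T@(np.array(P,float)-E[:3,3]);u=K@c;return u[:2]/u[2]
E
python3 - <<'E'
from h import *
a=cv2.imread('pics/side0.png')
c=a[125:255,225:360];cv2.imwrite('pics/crop1.png',cv2.resize(c,None,fx=5.9,fy=4.6*1.0,interpolation=cv2.INTER_CUBIC)[:600])
ci=camera_info('side')
for n,u,v,z in [('yel',390,262,32),('red',433,254,32),('blue',478,247,32),('traylab',530,317,17),('t -y far',505,312,16),('t corner near -y',532,343,16),('t near +y',375,387,16),('t far +y',360,358,16),('handle back top',443,268,65),('headend',520,255,65)]:
    print(n,ray(ci,(u/1.5625,v/1.5625),z))
E
```

```text
yel [643.9 287.4  32. ]
red [644.  209.9  32. ]
blue [640. 127.  32.]
traylab [457.1 131.   17. ]
t -y far [481.3 160.2  16. ]
t corner near -y [404.8 158.9  16. ]
t near +y [395.1 401.   16. ]
t far +y [454.6 402.   16. ]
handle back top [555.9 234.3  65. ]
headend [550.9 101.9  65. ]
```

View pics/crop1.png

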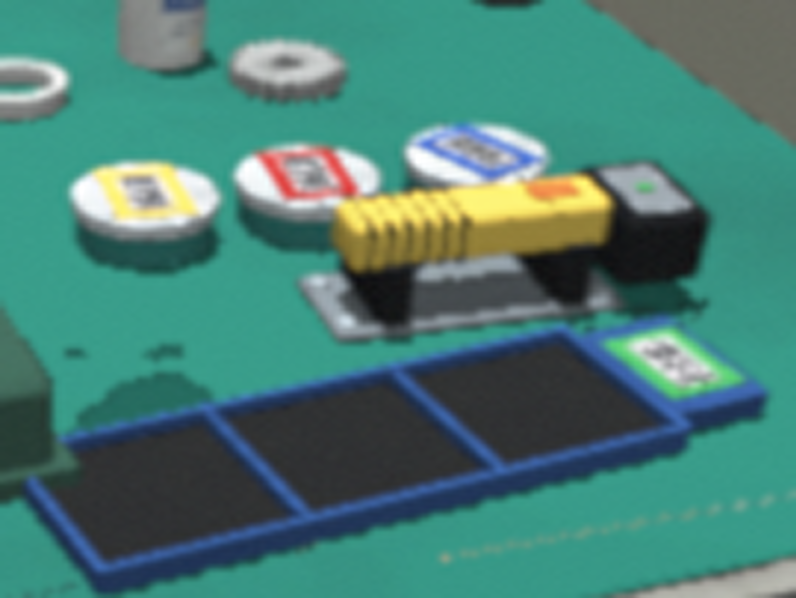

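Call:
drive_tool([
  [-0.011, -0.044, 0.02],
  [-0.011, -0.044, 0.02],
  [-0.011, -0.044, 0.02],
  [-0.011, -0.044, 0.02],
  [-0.011, -0.042, 0.02],
  [0.052, -0.017, 0],
  [0.05, -0.023, 0],
  [0.047, -0.029, 0],
  [0.043, -0.034, 0],
  [0.038, -0.04, 0],
  [0.033, -0.043, 0],
  [0.028, -0.048, 0],
  [0.022, -0.05, 0],
  [0, 0, 0],
], gripper=[0.0878, 0.0878, 0.0878, 0.0878, 0.0878, 0.0878, 0.0878, 0.0878, 0.0878, 0.0878, 0.0878, 0.0878, 0.0878, 0.0878], twist=[0, 0, 0, 0, 0, -7, -7, -7, -7, -7, -7, -7, -7, 0])

```text
clock: 1.9
eef_pos: [426.1, 147.9, 344.8]
eef_rot: [[-0.329, 0.944, 0.0], [0.944, 0.329, -0.0], [-0.0, 0.0, -1.0]]
ft_force: [0.6, 0.8, 0.5]
width: 87.7
grasp_force: 0.0
```

Call:
drive_tool([
  [0.045, 0.03, 0],
  [0.045, 0.03, 0],
  [0.04, 0.02, 0],
  [0, 0, 0],
], gripper=[0.0878, 0.0878, 0.0878, 0.0878], twist=[-7, -7, -5, 0])

```text
clock: 2.4
eef_pos: [555.6, 235.0, 342.8]
eef_rot: [[-0.015, 1.0, -0.001], [1.0, 0.015, -0.002], [-0.002, -0.001, -1.0]]
ft_force: [-0.5, -0.8, -1.0]
width: 87.9
grasp_force: 0.0
```

Run:
```python
from h import *
s=state();ci=camera_info('wrist');a=read_camera('wrist')[...,::-1].copy();print(s['eef_pos'],s['eef_rot'],ci['extrinsics'])
cv2.imwrite('pics/w1.png',a);cv2.imwrite('pics/w1b.png',cv2.resize(a,(800,600),interpolation=cv2.INTER_CUBIC))
```

```text
[555.6 235.  342.8] [[-0.  1. -0.]
 [ 1.  0. -0.]
 [-0. -0. -1.]] [[  1.    0.    0.  554.1]
 [  0.   -1.   -0.2 301.5]
 [ -0.    0.2  -1.  482.5]
 [  0.    0.    0.    1. ]]
```

View pics/w1b.png

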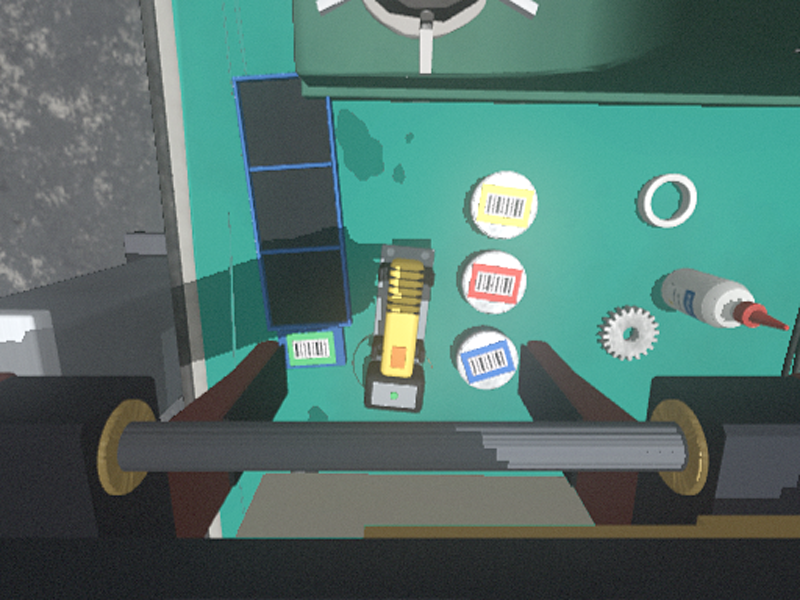

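The wrist view from above shows yellow (505,205), red (493,284) and blue (487,360), all with long sides near world x. The scanner handle is around (400,310) with its head at (395,392), towards -y. The tray is slightly tilted, with its label at (314,349). Now for the metric measurements.

```bash
cat >> h.py <<'E'
HSV={'red':[(0,110,90,6,255,255),(172,110,90,180,255,255)],'yellow':[(22,90,110,32,255,255)],'blue':[(106,110,80,122,255,255)],'green':[(45,110,110,70,255,255)]}
def blobs(a,ci,col,z,lo=400,hi=6000):
    "rectangles (world mm) of colour blobs at height z"
    h=cv2.cvtColor(a,cv2.COLOR_BGR2HSV);m=0
    for r in HSV[col]: m=m|cv2.inRange(h,r[:3],r[3:])
    m=cv2.morphologyEx(m,cv2.MORPH_CLOSE,np.ones((3,3)))
    out=[]
    for c in cv2.findContours(m,cv2.RETR_EXTERNAL,cv2.CHAIN_APPROX_NONE)[0]:
        if len(c)<15: continue
        w=np.array([ray(ci,p,z)[:2] for p in c[:,0].astype(float)],np.float32)
        (x,y),(p,q),t=cv2.minAreaRect(w)
        if lo<p*q<hi:
            if q>p: p,q,t=q,p,t+90
            out.append((x,y,p,q,(t+90)%180-90, c[:,0].mean(0)))
    return out
def show(a,ci,todo):
    for col,z in todo:
        for b in blobs(a,ci,col,z): print(col,'xy %.1f %.1f size %.1f %.1f ang %.1f'%b[:5],'px',b[5])
E
python3 - <<'E'
from h import *
a=cv2.imread('pics/w1.png');ci=camera_info('wrist')
show(a,ci,[('red',32),('yellow',32),('blue',32),('green',17)])
print('handle');show(a,ci,[('yellow',65)])
for u,v in [(233,79),(328,76),(350,325),(266,330)]: print('tray',ray(ci,(u/1.5625,v/1.5625),16))
for u,v in [(373,380),(418,380),(366,409),(422,411)]: print('head',ray(ci,(u/1.5625,v/1.5625),65))
print('green machine',ray(ci,(320/1.5625,100/1.5625),0))
E
```

```text
red xy 925.5 175.6 size 52.2 23.1 ang -17.1 px [487.6 203.5]
red xy 645.6 209.0 size 48.3 34.3 ang -8.2 px [316.2 180.9]
yellow xy 229.1 23.5 size 72.0 9.7 ang 71.3 px [ 66.8 283.2]
yellow xy 878.7 29.8 size 113.7 22.2 ang -72.8 px [446.2 286.6]
yellow xy 553.5 169.7 size 125.2 34.5 ang 84.8 px [257.  203.2]
blue xy 643.6 125.4 size 48.2 34.3 ang 19.1 px [311.6 230.9]
green xy 456.4 132.1 size 48.4 34.2 ang 5.1 px [198.5 222.8]
handle
yellow xy 252.8 43.7 size 66.7 9.0 ang 71.3 px [ 66.8 283.2]
yellow xy 854.9 49.6 size 105.4 20.6 ang -72.8 px [446.2 286.6]
yellow xy 553.4 179.3 size 116.1 32.0 ang 84.8 px [257.  203.2]
tray [392.9 396.6  16. ]
tray [481.8 400.4  16. ]
tray [499.1 158.1  16. ]
tray [409.5 151.2  16. ]
head [526.6 117.   65. ]
head [570.7 117.7  65. ]
head [519.6  85.8  65. ]
head [575.5  84.4  65. ]
green machine [471.  382.2   0. ]
```

Call:
drive_tool([
  [-0.001, -0.028, -0.05],
  [-0.001, -0.028, -0.05],
  [0, 0, -0.05],
  [0, 0, -0.04],
  [0, 0, 0],
  [0, 0, 0],
  [0, 0, 0],
], gripper=[0.06, 0.06, 0.06, 0.06, 0.06, 0.06, 0.06], twist=[-3, -3, 0, 0, 0, 0, 0])

```text
clock: 3.32
eef_pos: [553.9, 176.6, 156.8]
eef_rot: [[0.092, 0.996, 0.003], [0.996, -0.092, 0.002], [0.002, 0.003, -1.0]]
ft_force: [0.0, 0.7, -0.5]
width: 60.2
grasp_force: 0.0
```

Run:
```python
from h import *
s=state();print(s['eef_pos'],np.degrees(np.arctan2(s['eef_rot'][1][1],s['eef_rot'][0][1])),s['joint_pos'])
ci0=camera_info('wrist')
a=read_camera('wrist')[...,::-1].copy();cv2.imwrite('pics/w2.png',a)
HSV['yellow']=[(20,70,100,34,255,255)]
show(a,ci0,[('yellow',65),('yellow',32)])
sc=camera_info('side')
for u,v in [(363,355),(365,322)]:
    for z in (0,30,60,90): print((u,v),z,ray(sc,(u/1.5625,v/1.5625),z))
```

```text
[553.9 176.6 156.8] -5.289481221980126 [-0.8  0.5  0.5  1.9 -0.3  0.9 -0.2]
yellow xy 431.8 110.1 size 52.8 9.4 ang 79.8 px [126.5 290.3]
yellow xy 660.7 90.1 size 58.1 9.5 ang -87.6 px [387.8 287.7]
yellow xy 554.8 179.9 size 112.4 31.5 ang 85.4 px [258.6 189.9]
yellow xy 640.2 281.1 size 43.9 31.6 ang -6.8 px [362.6  55.5]
yellow xy 413.7 91.3 size 60.3 10.7 ang 79.8 px [126.5 290.3]
yellow xy 675.2 68.5 size 66.3 10.9 ang -87.6 px [387.8 287.7]
yellow xy 554.2 171.1 size 128.4 36.0 ang 85.4 px [258.6 189.9]
yellow xy 651.8 286.6 size 50.2 36.1 ang -6.8 px [362.6  55.5]
(363, 355) 0 [475.8 390.6   0. ]
(363, 355) 30 [444.3 401.   30. ]
(363, 355) 60 [412.8 411.5  60. ]
(363, 355) 90 [381.3 421.9  90. ]
(365, 322) 0 [545.7 364.    0. ]
(365, 322) 30 [510.6 375.8  30. ]
(365, 322) 60 [475.5 387.7  60. ]
(365, 322) 90 [440.5 399.5  90. ]
```

View pics/w2.png

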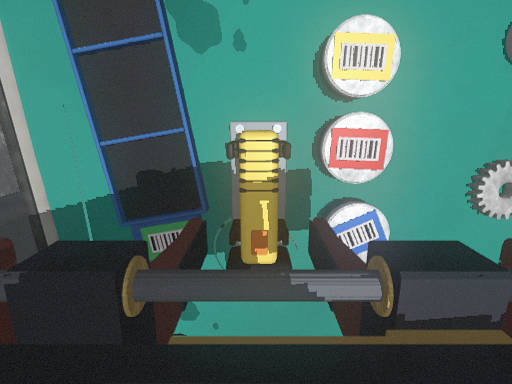

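The wrist view shows the handle at (259,190), centred between the fingers and aligned. All three tins stand clear of the fingers. I'll descend and grip.

Call:
drive_tool([
  [0.0005, 0.003, -0.03],
  [0, 0, -0.03],
  [0, 0, -0.02],
  [0, 0, -0.015],
  [0, 0, -0.009],
  [0, 0, 0],
  [0, 0, 0],
  [0, 0, 0],
  [0, 0, 0],
  [0, 0, 0],
  [0, 0, 0],
  [0, 0, 0],
  [0, 0, 0],
  [0, 0, 0],
], gripper=[0.06, 0.06, 0.06, 0.06, 0.06, 0.06, 0.02, 0.02, 0.02, 0.02, 0.02, 0.02, 0.02, 0.02], twist=[0, 0, 0, 0, 0, 0, 0, 0, 0, 0, 0, 0, 0, 0], squeeze=35)

```text
clock: 5.12
eef_pos: [553.8, 179.2, 51.1]
eef_rot: [[0.093, 0.996, 0.001], [0.996, -0.093, 0.0], [0.001, 0.001, -1.0]]
ft_force: [0.0, 0.4, 5.8]
width: 31.9
grasp_force: 35.0
```

Call:
drive_tool([
  [0, 0, 0.01],
  [0, 0, 0.015],
  [0, 0, 0.02],
  [0, 0, 0.02],
  [0, 0, 0.022],
  [0.02, 0.0205, 0],
  [0.02, 0.0215, 0],
  [0.021, 0.0215, 0],
  [0.021, 0.0215, 0],
  [0.021, 0.0215, 0],
  [0, 0, 0],
  [0, 0, 0],
], gripper=[0.02, 0.02, 0.02, 0.02, 0.02, 0.02, 0.02, 0.02, 0.02, 0.02, 0.02, 0.02], twist=[0, 0, 0, 0, 0, -1, -1, -1, 0, 0, 0, 0])

```text
clock: 6.62
eef_pos: [656.0, 284.8, 138.2]
eef_rot: [[0.145, 0.989, -0.0], [0.989, -0.145, -0.001], [-0.001, -0.0, -1.0]]
ft_force: [0.3, -0.4, -0.4]
width: 32.0
grasp_force: 35.0
```

```bash
cat >> h.py <<'E'
HSV['yellow']=[(20,70,100,34,255,255)]
def look(name,todo,file=None):
    s=state();ci=camera_info(name);a=read_camera(name)[...,::-1].copy()
    if file: cv2.imwrite(file,a)
    print(s['clock'],s['eef_pos'],'yaw',np.degrees(np.arctan2(s['eef_rot'][1][1],s['eef_rot'][0][1])),s['width'],s['grasp_force'])
    show(a,ci,todo);return a,ci
def grip_for(x,y,ang,flip=False):
    t=np.radians(ang-90+(180 if flip else 0));d=np.array([np.cos(t),np.sin(t)])
    return np.array([x,y])-77.5*d
E
python3 - <<'E'
from h import *
T=[('red',32),('yellow',32),('blue',32),('yellow',172)]
look('wrist',T,'pics/w3.png');print('side');look('side',T,'pics/s3.png')
a=np.hstack([cv2.imread('pics/w3.png')[:,:],cv2.imread('pics/s3.png')[100:,180:].repeat(1,0)[:284].__class__ and cv2.copyMakeBorder(cv2.imread('pics/s3.png')[100:,180:],0,100,0,0,cv2.BORDER_CONSTANT)])
cv2.imwrite('pics/c3.png',cv2.resize(a,(800,int(800*a.shape[0]/a.shape[1]))))
E
```

```text
6.625 [656.  284.8 138.2] yaw -8.3333595902007 32.01957135221479 34.98290419578552
yellow xy 705.7 191.7 size 63.6 13.0 ang 87.4 px [326.2 286. ]
yellow xy 580.3 210.1 size 63.6 13.1 ang 75.8 px [188.6 286.1]
blue xy 441.3 190.6 size 55.0 31.2 ang -85.6 px [ 50.2 327.8]
yellow xy 661.4 268.4 size 147.8 20.3 ang -8.4 px [275.7 334.2]
yellow xy 662.2 318.4 size 50.5 30.5 ang 82.7 px [257.9 211.6]
side
6.675 [656.  284.5 138.2] yaw -8.363676558132017 31.674809318923984 34.98283803462982
red xy 379.2 733.5 size 88.8 31.3 ang 77.6 px [ 63.1 292.1]
red xy 644.6 199.1 size 42.8 14.8 ang 5.7 px [280.5 161. ]
yellow xy 456.4 822.8 size 25.0 22.7 ang 30.9 px [ 11.  272.9]
yellow xy 414.5 613.4 size 56.5 37.7 ang 43.6 px [130.8 261.1]
yellow xy 650.0 286.2 size 49.6 35.9 ang -7.2 px [249.4 166.9]
yellow xy 845.6 249.9 size 94.6 58.2 ang -18.0 px [237.7 130.2]
yellow xy 831.1 163.9 size 99.5 49.3 ang -21.5 px [265.6 128.9]
blue xy 642.6 126.9 size 46.5 31.5 ang 17.5 px [306.1 157.9]
yellow xy 274.6 608.7 size 42.3 28.1 ang 43.6 px [130.8 261.1]
yellow xy 450.5 364.2 size 37.1 26.8 ang -7.2 px [249.4 166.9]
yellow xy 596.8 337.1 size 70.7 43.5 ang -18.0 px [237.7 130.2]
yellow xy 585.9 272.8 size 74.4 36.8 ang -21.5 px [265.6 128.9]
```

View pics/c3.png

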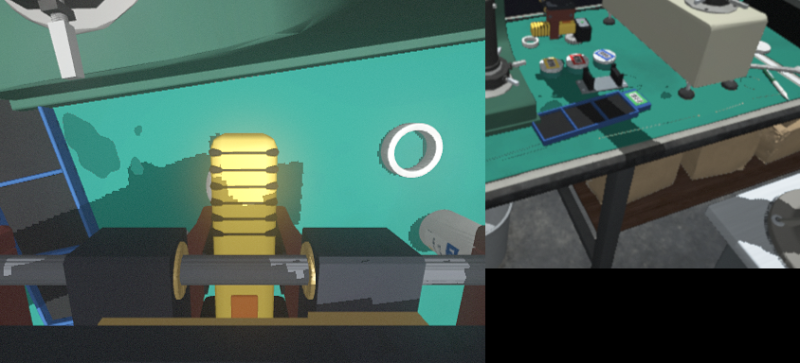

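The scanner is held level over red. In the side view the tins are unmoved (red px (280,161), partly in the scanner's shadow). I'll hold here for over two seconds.

Call:
drive_tool([
  [0.0005, 0.001, 0],
  [0, 0, 0],
  [0, 0, 0],
  [0, 0, 0],
  [0, 0, 0],
  [0, 0, 0],
  [0, 0, 0],
  [0, 0, 0],
  [0, 0, 0],
  [0, 0, 0],
  [0, 0, 0],
  [0, 0, 0],
  [0, 0, 0],
  [0, 0, 0],
  [0, 0, 0],
  [0, 0, 0],
  [0, 0, 0],
  [0, 0, 0],
  [0, 0, 0],
  [0, 0, 0],
], gripper=[0.02, 0.02, 0.02, 0.02, 0.02, 0.02, 0.02, 0.02, 0.02, 0.02, 0.02, 0.02, 0.02, 0.02, 0.02, 0.02, 0.02, 0.02, 0.02, 0.02], twist=[0, 0, 0, 0, 0, 0, 0, 0, 0, 0, 0, 0, 0, 0, 0, 0, 0, 0, 0, 0])

```text
clock: 9.22
eef_pos: [656.9, 286.6, 137.7]
eef_rot: [[0.145, 0.989, 0.0], [0.989, -0.145, 0.0], [0.0, 0.0, -1.0]]
ft_force: [0.5, 0.3, -2.3]
width: 31.9
grasp_force: 35.0
```

Run:
```python
from h import *
T=[('red',32),('yellow',32),('blue',32)]
a,ci=look('side',T,'pics/s4.png')
p=proj(ci,(645,208,100));x,y=map(int,p);c=a[y-70:y+50,x-70:x+70];cv2.imwrite('pics/c4.png',cv2.resize(c,(700,600),interpolation=cv2.INTER_CUBIC))
print(grip_for(651,286.5,-7,True),state()['joint_pos'])
```

```text
9.225 [656.9 286.6 137.7] yaw -8.314153264235385 31.87187516878614 34.98289346694946
red xy 379.3 733.5 size 88.8 31.2 ang 77.6 px [ 63.1 292.1]
red xy 645.2 210.5 size 42.7 33.8 ang -9.0 px [276.4 161.7]
yellow xy 456.7 819.1 size 38.4 24.3 ang -79.8 px [ 12.4 272.1]
yellow xy 414.9 613.1 size 56.7 37.7 ang 45.1 px [130.4 261. ]
yellow xy 650.0 286.2 size 49.6 35.9 ang -7.2 px [249.5 167. ]
yellow xy 846.5 252.8 size 94.5 58.2 ang -17.8 px [236.4 130.2]
yellow xy 828.9 168.1 size 92.5 49.3 ang -21.4 px [264.6 129.3]
blue xy 642.6 126.9 size 46.5 31.5 ang 17.5 px [306.1 157.9]
[641.6 209.6] [-0.8  0.7  0.5  1.6 -0.4  1.  -0.4]
```

View pics/c4.png

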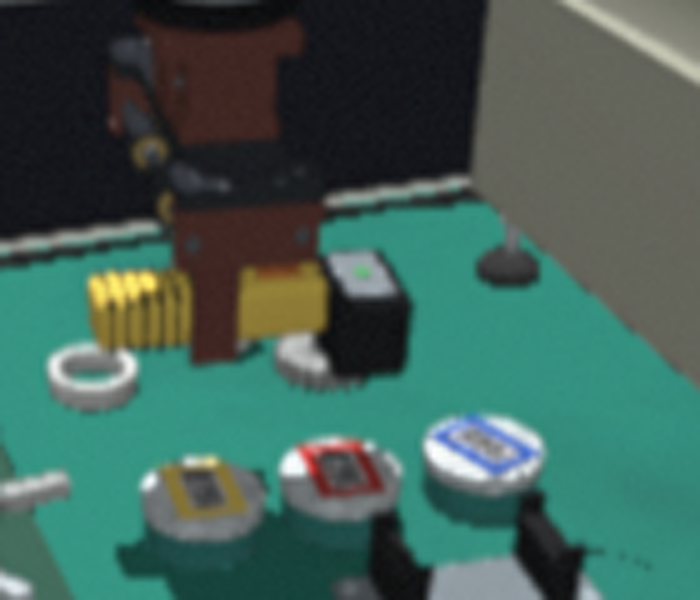

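Call:
drive_tool([
  [-0.017, -0.015, 0.015],
  [-0.02, -0.02, 0.015],
  [-0.025, -0.02, 0],
  [-0.025, -0.02, 0],
  [0, 0, 0],
  [0, 0, 0],
  [0, 0, 0],
  [0, 0, 0],
  [0, 0, 0],
  [0, 0, 0],
  [0, 0, 0],
  [0, 0, 0],
  [0, 0, 0],
  [0, 0, 0],
  [0, 0, 0],
  [0, 0, 0],
], gripper=[0.02, 0.02, 0.02, 0.02, 0.02, 0.02, 0.02, 0.02, 0.02, 0.02, 0.02, 0.02, 0.02, 0.02, 0.02, 0.02], twist=[0, 0, 0, 0, 10, 10, 10, 10, 10, 10, 10, 10, 10, 10, 0, 0])

```text
clock: 11.28
eef_pos: [569.9, 211.4, 167.7]
eef_rot: [[-1.0, -0.026, 0.0], [-0.026, 1.0, 0.0], [-0.0, 0.0, -1.0]]
ft_force: [-0.2, -0.0, -1.0]
width: 32.1
grasp_force: 35.0
```

Run:
```python
from h import *
s=state();np.set_printoptions(precision=3);print(s['joint_pos'])
```

```text
[-0.535  0.449  0.101  1.8   -0.056  0.896  1.188]
```

Call:
drive_tool([
  [0, 0, 0],
  [0, 0, 0],
  [0, 0, 0],
  [0, 0, 0],
  [0, 0, 0],
  [0, 0, 0],
  [0, 0, 0],
  [0, 0, 0],
  [0.024, -0.001, 0],
  [0.024, -0.001, -0.01],
  [0.024, 0, -0.01],
  [0, 0, -0.01],
  [0, 0, 0],
  [0, 0, 0],
], gripper=[0.02, 0.02, 0.02, 0.02, 0.02, 0.02, 0.02, 0.02, 0.02, 0.02, 0.02, 0.02, 0.02, 0.02], twist=[10, 10, 10, 10, 10, 10, 10, 10, 1.5, 0, 0, 0, 0, 0])

```text
clock: 13.02
eef_pos: [641.1, 210.0, 138.0]
eef_rot: [[-0.118, -0.993, -0.0], [-0.993, 0.118, 0.0], [0.0, 0.0, -1.0]]
ft_force: [0.2, -0.4, -1.2]
width: 31.5
grasp_force: 35.0
```

Run:
```python
from h import *
T=[('red',32),('yellow',32),('blue',32)]
a,ci=look('side',T,'pics/s5.png');print(proj(ci,(651,286.5,32)))
look('scene',[('yellow',32)],'pics/sc5.png')
print(grip_for(650.5,286.5,-7,True))
x,y=270,160;c=a[80:200,200:340];cv2.imwrite('pics/c5.png',cv2.resize(c,(700,600),interpolation=cv2.INTER_CUBIC))
```

```text
13.025 [641.1 210.  138. ] yaw 173.20105331672139 31.492224246506538 34.98291313648224
red xy 379.2 733.5 size 88.8 31.4 ang 77.6 px [ 63.1 292.1]
red xy 1027.5 131.7 size 108.2 20.3 ang -20.5 px [253.1 102.2]
yellow xy 451.7 820.9 size 31.1 16.4 ang 70.8 px [ 11.3 273.4]
yellow xy 414.6 613.3 size 56.6 37.7 ang 43.9 px [130.8 261.1]
yellow xy 649.9 286.1 size 49.7 35.4 ang -6.7 px [249.2 166.5]
yellow xy 813.9 69.9 size 90.7 40.4 ang -25.3 px [296.  126.8]
blue xy 642.6 126.9 size 46.5 31.5 ang 17.5 px [306.1 157.9]
[249.  166.2]
13.075 [641.3 210.  138.2] yaw 173.20428609456374 31.721977568609617 34.98287737369537
yellow xy 414.0 616.4 size 60.1 58.8 ang 23.6 px [205.  274.3]
yellow xy 656.3 291.2 size 51.2 26.1 ang -20.7 px [238.4 190.1]
yellow xy 830.8 -49.9 size 123.8 29.0 ang -46.9 px [274.2 146.2]
yellow xy 1070.1 -200.8 size 69.3 36.5 ang -4.1 px [257.8 122. ]
[641.1 209.6]
```

View pics/c5.png

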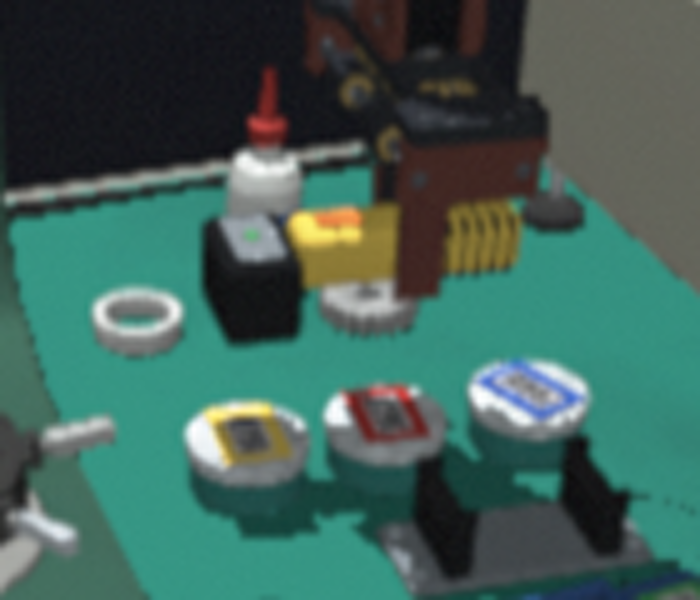

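The head is at (250,280) in the crop, level above the yellow tin at (250,440), and no tins have moved. I'll hold.

Call:
drive_tool([
  [0, 0, 0],
  [0, 0, 0],
  [0, 0, 0],
  [0, 0, 0],
  [0, 0, 0],
  [0, 0, 0],
  [0, 0, 0],
  [0, 0, 0],
  [0, 0, 0],
  [0, 0, 0],
  [0, 0, 0],
  [0, 0, 0],
  [0, 0, 0],
  [0, 0, 0],
  [0, 0, 0],
  [0, 0, 0],
  [0, 0, 0],
  [0, 0, 0],
  [0, 0, 0],
  [0, 0, 0],
], gripper=[0.02, 0.02, 0.02, 0.02, 0.02, 0.02, 0.02, 0.02, 0.02, 0.02, 0.02, 0.02, 0.02, 0.02, 0.02, 0.02, 0.02, 0.02, 0.02, 0.02], twist=[0, 0, 0, 0, 0, 0, 0, 0, 0, 0, 0, 0, 0, 0, 0, 0, 0, 0, 0, 0])

```text
clock: 15.62
eef_pos: [641.9, 209.6, 137.7]
eef_rot: [[-0.119, -0.993, -0.0], [-0.993, 0.119, 0.0], [-0.0, 0.0, -1.0]]
ft_force: [0.1, -0.3, -1.0]
width: 32.1
grasp_force: 35.0
```

Run:
```python
from h import *
look('side',[('red',32),('yellow',32),('blue',32)])
print(grip_for(643.1,126,18.5))
```

```text
15.625 [641.9 209.6 137.7] yaw 173.18656296496903 32.14442577818426 34.9828040599823
red xy 379.1 733.3 size 89.2 31.4 ang 77.6 px [ 63.3 292.1]
red xy 646.2 198.0 size 45.2 14.8 ang 8.8 px [280.1 160.5]
red xy 1027.4 131.7 size 108.0 20.3 ang -20.5 px [253.  102.4]
yellow xy 456.3 817.6 size 28.2 20.6 ang -79.0 px [ 12.1 273.4]
yellow xy 414.6 613.3 size 56.6 37.7 ang 43.9 px [130.8 261.1]
yellow xy 649.9 286.1 size 49.7 35.4 ang -6.7 px [249.1 166.5]
yellow xy 813.9 69.9 size 90.7 40.4 ang -25.3 px [296.  126.7]
blue xy 642.6 126.9 size 46.5 31.5 ang 17.5 px [306.1 157.9]
[618.5 199.5]
```

Call:
drive_tool([
  [-0.02, 0, 0.015],
  [-0.026, 0, 0.015],
  [-0.026, 0, 0],
  [0, 0, 0],
  [0, 0, 0],
  [0, 0, 0],
  [0, 0, 0],
  [0, 0, 0],
  [0, 0, 0],
  [0, 0, 0],
  [0, 0, 0],
  [0, 0, 0],
  [0, 0, 0],
  [0, 0, 0],
  [0, 0, 0],
  [0, 0, 0],
  [0, 0, 0],
  [0, 0, 0],
  [0, 0, 0],
], gripper=[0.02, 0.02, 0.02, 0.02, 0.02, 0.02, 0.02, 0.02, 0.02, 0.02, 0.02, 0.02, 0.02, 0.02, 0.02, 0.02, 0.02, 0.02, 0.02], twist=[0, 0, 0, -10, -10, -10, -10, -10, -10, -10, -10, -10, -10, -10, -10, -10, -10, -10, -4.7])

```text
clock: 18.05
eef_pos: [569.8, 210.0, 167.8]
eef_rot: [[-0.314, 0.949, 0.0], [0.949, 0.314, 0.0], [0.0, 0.0, -1.0]]
ft_force: [-0.0, -0.4, -1.5]
width: 32.1
grasp_force: 35.0
```

Call:
drive_tool([
  [0.024, -0.005, -0.01],
  [0.024, -0.005, -0.01],
  [0, 0, -0.01],
  [0, 0, 0],
  [0, 0, 0],
], gripper=[0.02, 0.02, 0.02, 0.02, 0.02], twist=[0, 0, 0, 0, 0])

```text
clock: 18.68
eef_pos: [617.1, 200.1, 137.8]
eef_rot: [[-0.318, 0.948, -0.001], [0.948, 0.318, 0.0], [0.001, -0.0, -1.0]]
ft_force: [0.7, -0.2, -2.2]
width: 31.8
grasp_force: 35.0
```

Run:
```python
from h import *
a,ci=look('side',[('red',32),('yellow',32),('blue',32)])
look('scene',[('blue',32)])
```

```text
18.675 [617.1 200.1 137.8] yaw 18.53104077761694 31.81236720129383 34.9828827381134
red xy 379.2 733.5 size 88.8 31.4 ang 77.6 px [ 63.3 292.1]
red xy 1027.4 131.7 size 108.0 20.3 ang -20.5 px [253.  102.4]
yellow xy 457.0 816.1 size 31.6 21.1 ang -65.1 px [ 13.7 271.9]
yellow xy 414.6 613.3 size 56.6 37.7 ang 43.9 px [130.8 261.1]
yellow xy 650.1 286.0 size 49.5 35.8 ang -8.0 px [249.1 166.5]
yellow xy 806.6 48.1 size 102.0 24.1 ang -27.4 px [303.5 126.7]
18.725 [617.3 200.2 138.1] yaw 18.531982099177746 31.794086184714978 34.98291492462158
```

Run:
```python
from h import *
a,ci=look('side',[])
cv2.imwrite('pics/s6.png',a);c=a[100:200,220:340];cv2.imwrite('pics/c6.png',cv2.resize(c,(720,600),interpolation=cv2.INTER_CUBIC))
```

```text
18.775 [617.5 200.1 138.2] yaw 18.529009130759885 31.90286203279051 34.98288631439209
```

View pics/c6.png

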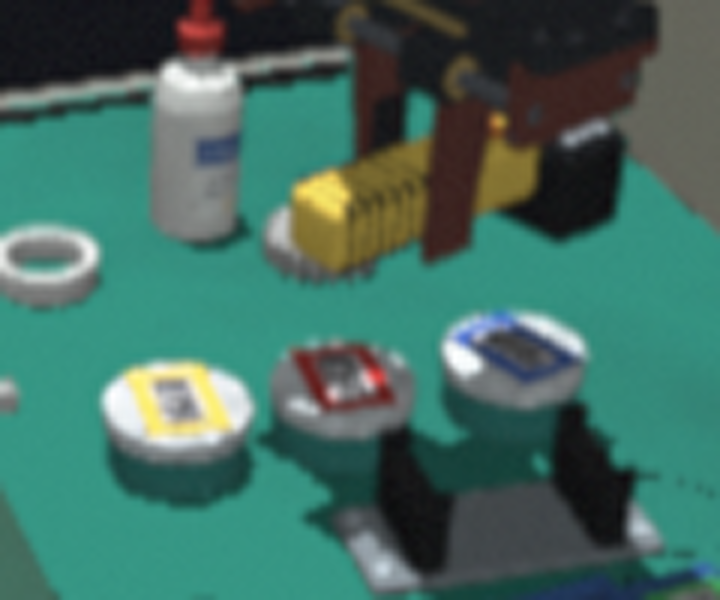

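Blue is at px (306,158), unmoved and only in shadow. I'll hold.

Call:
drive_tool([
  [0.001, -0.0005, 0],
  [0, 0, 0],
  [0, 0, 0],
  [0, 0, 0],
  [0, 0, 0],
  [0, 0, 0],
  [0, 0, 0],
  [0, 0, 0],
  [0, 0, 0],
  [0, 0, 0],
  [0, 0, 0],
  [0, 0, 0],
  [0, 0, 0],
  [0, 0, 0],
  [0, 0, 0],
  [0, 0, 0],
  [0, 0, 0],
  [0, 0, 0],
  [0, 0, 0],
  [0, 0, 0],
], gripper=[0.02, 0.02, 0.02, 0.02, 0.02, 0.02, 0.02, 0.02, 0.02, 0.02, 0.02, 0.02, 0.02, 0.02, 0.02, 0.02, 0.02, 0.02, 0.02, 0.02], twist=[0, 0, 0, 0, 0, 0, 0, 0, 0, 0, 0, 0, 0, 0, 0, 0, 0, 0, 0, 0])

```text
clock: 21.32
eef_pos: [618.9, 199.1, 137.7]
eef_rot: [[-0.317, 0.948, 0.0], [0.948, 0.317, 0.0], [-0.0, 0.0, -1.0]]
ft_force: [0.0, -0.3, -1.0]
width: 31.6
grasp_force: 35.0
```

Call:
drive_tool([
  [-0.02, -0.006, 0],
  [-0.024, -0.007, 0],
  [-0.02, -0.007, 0],
  [0, 0, 0],
  [0, 0, 0],
  [0, 0, 0],
], gripper=[0.02, 0.02, 0.02, 0.02, 0.02, 0.02], twist=[-8, -8, -7.8, 0, 0, 0])

```text
clock: 22.08
eef_pos: [555.7, 179.4, 137.8]
eef_rot: [[0.091, 0.996, 0.001], [0.996, -0.091, 0.0], [0.0, 0.001, -1.0]]
ft_force: [-0.3, 0.1, -0.9]
width: 32.0
grasp_force: 35.0
```

Call:
drive_tool([
  [-0.0015, 0, -0.02],
  [0, 0, -0.02],
  [0, 0, -0.02],
  [0, 0, -0.015],
  [0, 0, -0.007],
  [0, 0, -0.002],
  [0, 0, 0],
], gripper=[0.02, 0.02, 0.02, 0.02, 0.02, 0.02, 0.02], twist=[0, 0, 0, 0, 0, 0, 0])

```text
clock: 22.95
eef_pos: [553.7, 179.1, 54.0]
eef_rot: [[0.093, 0.996, 0.001], [0.996, -0.093, 0.0], [0.0, 0.001, -1.0]]
ft_force: [0.0, -0.3, -2.2]
width: 31.8
grasp_force: 35.0
```

Call:
drive_tool([
  [0, 0, -0.0015],
  [0, 0, -0.001],
  [0, 0, -0.0005],
  [0, 0, 0],
], gripper=[0.02, 0.02, 0.02, 0.02], twist=[0, 0, 0, 0])

```text
clock: 23.45
eef_pos: [553.4, 179.2, 51.1]
eef_rot: [[0.093, 0.996, 0.0], [0.996, -0.093, 0.0], [0.0, 0.0, -1.0]]
ft_force: [-1.6, -0.7, 4.6]
width: 32.1
grasp_force: 35.0
```

Call:
drive_tool([
  [0, 0, 0],
  [0, 0, 0],
  [0, 0, 0],
  [0, 0, 0.01],
  [0, 0, 0.03],
  [0, 0, 0.04],
  [0, 0.01, 0.04],
  [0, 0.015, 0.05],
  [0, 0.015, 0.05],
  [0, 0.015, 0.05],
  [0, 0, 0],
], gripper=[0.06, 0.06, 0.06, 0.06, 0.06, 0.06, 0.06, 0.06, 0.06, 0.06, 0.06], twist=[0, 0, 0, 0, 0, 0, 0, 0, 0, 0, 0])

```text
clock: 24.82
eef_pos: [555.1, 235.9, 325.4]
eef_rot: [[0.091, 0.996, 0.007], [0.996, -0.091, 0.005], [0.005, 0.006, -1.0]]
ft_force: [-0.2, -0.2, -1.1]
width: 59.9
grasp_force: 0.0
```

Call:
drive_tool([
  [0, 0, 0],
  [0, 0, 0],
], gripper=[0.06, 0.06], twist=[0, 0])

```text
clock: 25.08
eef_pos: [552.6, 233.2, 319.2]
eef_rot: [[0.093, 0.996, -0.002], [0.996, -0.093, -0.002], [-0.002, -0.002, -1.0]]
ft_force: [-0.5, 0.2, -0.2]
width: 60.2
grasp_force: 0.0
```

Run:
```python
from h import *
a,ci=look('wrist',[('red',32),('yellow',32),('blue',32),('green',17),('yellow',65)],'pics/w7.png')
```

```text
25.075 [552.6 233.2 319.2] yaw -5.3621474418359 60.20464376402279 0.0
red xy 914.0 180.4 size 24.3 17.4 ang -83.5 px [505.5 180. ]
red xy 646.5 210.4 size 48.2 34.9 ang -7.1 px [323.1 176.1]
yellow xy 733.2 19.2 size 113.4 37.9 ang -84.4 px [382.4 285.9]
yellow xy 332.3 56.5 size 112.8 37.2 ang 74.9 px [132.5 286.3]
yellow xy 552.6 170.7 size 124.9 34.4 ang 84.6 px [261.7 206.2]
yellow xy 651.4 286.6 size 48.9 35.2 ang -7.5 px [324.7 123. ]
blue xy 662.2 133.7 size 35.5 15.1 ang -60.8 px [335.1 223.4]
yellow xy 719.7 40.9 size 104.6 35.0 ang -84.4 px [382.4 285.9]
yellow xy 349.8 75.3 size 104.1 34.3 ang 74.9 px [132.5 286.3]
yellow xy 553.1 180.6 size 115.2 31.7 ang 84.6 px [261.7 206.2]
yellow xy 644.2 287.6 size 45.1 32.5 ang -7.5 px [324.7 123. ]
```

View pics/w7.png

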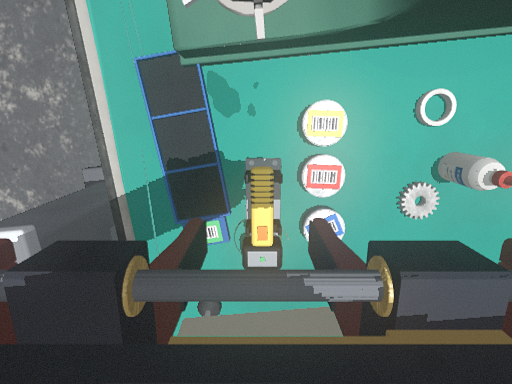

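The wrist view shows the scanner seated in its cradle (262,206). The tins are at yellow (325,123), red (323,176) and blue (326,222, partly hidden by a finger). I'll take the tray corners (136,59), (229,213), (176,220) from this view as a cross-check.

Run:
```python
from h import *
a=cv2.imread('pics/w7.png');ci=camera_info('wrist')
h=cv2.cvtColor(a,cv2.COLOR_BGR2HSV);m=cv2.inRange(h,(100,120,60),(125,255,255));m[:,232:]=0;m[235:]=0
w=np.array([ray(ci,p,16)[:2] for p in np.argwhere(m)[:,::-1].astype(float)],np.float32);print(len(w),cv2.minAreaRect(w))
# dark dividers: mean of blue pixels along tray y
t=np.radians(5);y=w@np.array([-np.sin(t),np.cos(t)]);x=w@np.array([np.cos(t),np.sin(t)])
print(np.histogram(y,np.arange(y.min(),y.max()+5,5)));print(np.histogram(x,np.arange(x.min(),x.max()+5,5)))
```

```text
1834 ((448.96893310546875, 264.3899230957031), (91.03324890136719, 279.8011779785156), 4.34978723526001)
(array([ 18,  17,  17,  17,  19,  41,  81,  27,  11,  11,  12,  15,  15,
        14,  16,  18,  19,  21,  21,  19,  25,  26,  95, 116,  21,  25,
        26,  24,  23,  25,  26,  26,  26,  28,  27,  25,  26,  27,  51,
       183,  29,  27,  27,  27,  27,  31,  29,  30,  28,  31,  29,  22,
        16,  15,  17, 160,   9]), array([ 84.,  89.,  94.,  99., 104., 109., 114., 119., 124., 129., 134.,
       139., 144., 149., 154., 159., 164., 169., 174., 179., 184., 189.,
       194., 199., 204., 209., 214., 219., 224., 229., 234., 239., 244.,
       249., 254., 259., 264., 269., 274., 279., 284., 289., 294., 299.,
       304., 309., 314., 319., 324., 329., 334., 339., 344., 349., 354.,
       359., 364., 369.]))
(array([449, 236,  54,  46,  38,  36,  33,  35,  39,  46,  48,  39,  38,
        40,  82,  70,  30, 344, 131]), array([424.1, 429.1, 434.1, 439.1, 444.1, 449.1, 454.1, 459.1, 464.1,
       469.1, 474.1, 479.1, 484.1, 489.1, 494.1, 499.1, 504.1, 509.1,
       514.1, 519.1]))
```

Call:
drive_tool([
  [0.033, 0.018, -0.02],
  [0.033, 0.018, -0.045],
  [0.033, 0.0175, -0.055],
  [0, 0, -0.055],
  [0, 0, -0.045],
  [0, 0, 0],
  [0, 0, 0],
  [0, 0, 0],
], gripper=[0.08, 0.08, 0.08, 0.08, 0.08, 0.08, 0.08, 0.08], twist=[5, 5, 0, 0, 0, 0, 0, 0], squeeze=8)

```text
clock: 26.12
eef_pos: [651.9, 286.9, 106.7]
eef_rot: [[-0.082, 0.997, 0.004], [0.997, 0.082, 0.002], [0.002, 0.004, -1.0]]
ft_force: [0.1, -0.1, 0.3]
width: 79.9
grasp_force: 0.0
```

Run:
```python
from h import *
T=[('red',32),('yellow',32),('blue',32)]
look('side',T)
```

```text
26.125 [651.9 286.9 106.7] yaw 4.6767138815719775 79.88747057185887 0.0
red xy 379.3 733.5 size 88.8 31.2 ang 77.6 px [ 63.3 292. ]
yellow xy 451.3 823.5 size 32.2 18.7 ang 70.8 px [ 10.1 273.7]
yellow xy 414.6 613.3 size 56.6 37.7 ang 43.9 px [130.8 261.1]
yellow xy 649.7 286.3 size 49.8 35.5 ang -5.7 px [249.3 166.9]
blue xy 642.6 126.9 size 46.5 31.5 ang 17.5 px [306.  157.9]
```

Call:
drive_tool([
  [-0.001, 0, -0.02],
  [0, 0, -0.02],
  [0, 0, -0.015],
  [0, 0, -0.008],
  [0, 0, 0],
], gripper=[0.08, 0.08, 0.08, 0.08, 0.08], twist=[0, 0, 0, 0, 0])

```text
clock: 26.8
eef_pos: [649.0, 286.3, 40.0]
eef_rot: [[-0.082, 0.997, -0.001], [0.997, 0.082, -0.001], [-0.001, -0.001, -1.0]]
ft_force: [-0.2, -0.9, 0.5]
width: 80.0
grasp_force: 0.0
```

Call:
drive_tool([
  [0.001, 0, -0.004],
  [0, 0, 0],
  [0, 0, 0],
  [0, 0, 0],
  [0, 0, 0],
  [0, 0, 0],
  [0, 0, 0],
  [0, 0, 0],
  [0, 0, 0],
  [0, 0, 0],
  [0, 0, 0],
  [0, 0, 0],
], gripper=[0.08, 0.08, 0.072, 0.068, 0.066, 0.064, 0.062, 0.06, 0.06, 0.06, 0.06, 0.06], twist=[0, 0, 0, 0, 0, 0, 0, 0, 0, 0, 0, 0], squeeze=8)

```text
clock: 28.3
eef_pos: [650.8, 286.6, 37.2]
eef_rot: [[-0.082, 0.997, 0.001], [0.997, 0.082, 0.0], [0.0, 0.001, -1.0]]
ft_force: [1.9, 0.1, 3.0]
width: 64.4
grasp_force: 8.0
```

Call:
drive_tool([
  [0, 0, 0.008],
  [0, 0, 0.015],
  [0, 0, 0.02],
  [0, 0, 0.02],
  [-0.02, 0, 0.017],
  [-0.03, 0, 0],
  [-0.035, 0, 0],
  [-0.035, 0, 0],
  [-0.035, 0, 0],
  [-0.03, 0.01, 0],
  [-0.02, 0.02, 0],
  [-0.006, 0.025, 0],
  [0, 0.019, 0],
  [0, 0, 0],
  [0, 0, 0],
], gripper=[0.06, 0.06, 0.06, 0.06, 0.06, 0.06, 0.06, 0.06, 0.06, 0.06, 0.06, 0.06, 0.06, 0.06, 0.06], twist=[0, 0, 0, 0, 0, 0, 0, 0, 0, 0, 0, 0, 0, 0, 0])

```text
clock: 30.18
eef_pos: [440.1, 359.3, 117.1]
eef_rot: [[-0.08, 0.997, 0.0], [0.997, 0.08, -0.001], [-0.001, 0.0, -1.0]]
ft_force: [0.7, -0.6, -1.3]
width: 64.2
grasp_force: 8.0
```

Run:
```python
from h import *
a,ci=look('wrist',[],'pics/w8.png')
b,_=look('side',[],'pics/s8.png')
c=np.hstack([a[:300],b[84:384]]);cv2.imwrite('pics/c8.png',cv2.resize(c,(800,234)))
c=np.hstack([cv2.resize(a[0:300,50:450],(400,300)),b[84:384,100:400]]);cv2.imwrite('pics/c8.png',cv2.resize(c,(800,343)))
```

```text
30.175 [440.1 359.3 117.1] yaw 4.602690922084441 64.21790607322293 7.99991101026535
30.225 [440.  359.1 117. ] yaw 4.577519484201337 64.10005725310074 7.999856472015381
```

View pics/c8.png

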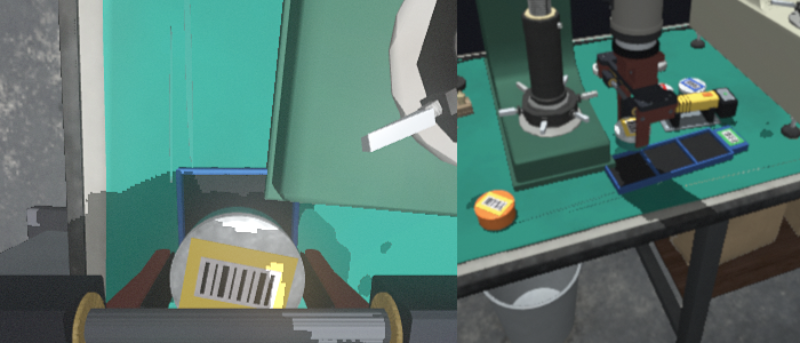

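Run:
```python
from h import *
ci=camera_info('wrist')
f=lambda u,v:(u/1.143+50,v/1.143)
print('tray corner',ray(ci,f(178,170),16))
for z in (40,60,80): print('mach top corner',z,ray(ci,f(267,198),z),ray(ci,f(280,202),z))
for z in (60,100,140): print('lever tip',z,ray(ci,f(366,145),z))
print('tin px tray wall right', ray(ci,f(298,208),16))
```

```text
tray corner [393.9 399.8  16. ]
mach top corner 40 [456.6 388.8  40. ] [465.3 386.8  40. ]
mach top corner 60 [454.5 392.2  60. ] [462.4 390.4  60. ]
mach top corner 80 [452.4 395.5  80. ] [459.5 393.9  80. ]
lever tip 60 [507.8 427.2  60. ]
lever tip 100 [492.8 426.8 100. ]
lever tip 140 [477.8 426.4 140. ]
tin px tray wall right [482.4 379.2  16. ]
```

The tray corner checks out within 3 mm and the hand clears the machine. The tin sits over pocket 3, so I'll lower it.

Call:
drive_tool([
  [0.001, 0.001, -0.015],
  [0, 0, -0.02],
  [0, 0, -0.015],
  [0, 0, -0.01],
  [0, 0, -0.006],
  [0, 0, -0.002],
  [0, 0, 0],
  [0, 0, 0],
], gripper=[0.06, 0.06, 0.06, 0.06, 0.06, 0.06, 0.06, 0.06], twist=[0, 0, 0, 0, 0, 0, 0, 0])

```text
clock: 31.28
eef_pos: [440.6, 361.8, 49.4]
eef_rot: [[-0.082, 0.997, 0.001], [0.997, 0.082, 0.001], [0.001, 0.001, -1.0]]
ft_force: [-0.4, -0.4, -0.9]
width: 64.0
grasp_force: 8.0
```

Call:
drive_tool([
  [0, 0, -0.002],
  [0, 0, -0.001],
  [0, 0, -0.001],
  [0, 0, -0.0005],
  [0, 0, 0],
], gripper=[0.06, 0.06, 0.06, 0.06, 0.06], twist=[0, 0, 0, 0, 0])

```text
clock: 31.9
eef_pos: [440.4, 361.5, 44.4]
eef_rot: [[-0.082, 0.997, -0.0], [0.997, 0.082, -0.0], [-0.0, -0.0, -1.0]]
ft_force: [0.1, -0.4, -0.4]
width: 63.9
grasp_force: 8.0
```

Call:
drive_tool([
  [0, 0, -0.0005],
  [0, 0, -0.0005],
  [0, 0, -0.0005],
  [0, 0, 0],
], gripper=[0.06, 0.06, 0.06, 0.06], twist=[0, 0, 0, 0])

```text
clock: 32.4
eef_pos: [440.4, 361.6, 43.9]
eef_rot: [[-0.082, 0.997, -0.0], [0.997, 0.082, 0.001], [0.001, -0.0, -1.0]]
ft_force: [-2.2, -1.3, 8.9]
width: 63.6
grasp_force: 8.0
```

Call:
drive_tool([
  [0, 0, 0],
  [0, 0, 0],
  [0, 0, 0],
  [0, 0, 0.01],
  [0, 0, 0.03],
  [0, 0, 0.04],
  [0.02, -0.025, 0.04],
  [0.03, -0.03, 0.04],
  [0.03, -0.035, 0.04],
  [0.03, -0.03, 0],
  [0.03, -0.02, 0],
  [0.03, 0, 0],
  [0.03, 0, 0],
  [0, 0, 0],
  [0, 0, 0],
], gripper=[0.068, 0.074, 0.08, 0.08, 0.08, 0.08, 0.08, 0.08, 0.08, 0.08, 0.08, 0.08, 0.08, 0.08, 0.08], twist=[0, 0, 0, 0, 0, 0, 0, 0, 0, 0, 0, 0, 0, 0, 0])

```text
clock: 34.28
eef_pos: [639.6, 221.5, 243.0]
eef_rot: [[-0.082, 0.997, -0.001], [0.997, 0.082, -0.0], [-0.0, -0.001, -1.0]]
ft_force: [0.2, 1.0, -0.1]
width: 80.4
grasp_force: 0.0
```

```bash
cat >> h.py <<'E'
HSV['red']=[(0,120,50,6,255,255),(172,120,50,180,255,255)]
HSV['blue']=[(106,110,50,122,255,255)]
E
python3 - <<'E'
from h import *
T=[('red',32),('yellow',32),('blue',32),('yellow',39),('red',39)]
look('side',T,'pics/s9.png');print('w');look('wrist',T,'pics/w9.png')
E
```

```text
34.275 [639.6 221.5 243. ] yaw 4.680161165146517 80.40403585821375 0.0
red xy 377.8 732.1 size 92.1 33.2 ang 77.3 px [ 63.5 292.6]
red xy 644.7 223.4 size 42.6 12.1 ang 2.8 px [273.1 164.2]
red xy 1035.8 128.6 size 126.1 27.1 ang -20.4 px [253.1 101.6]
red xy 1384.2 -82.8 size 52.1 22.7 ang -10.4 px [271.   62.6]
yellow xy 414.5 613.3 size 56.5 37.2 ang 43.1 px [131.  261.1]
yellow xy 446.4 357.4 size 51.2 36.7 ang -6.4 px [251.1 221.6]
blue xy 642.6 126.9 size 46.5 31.5 ang 17.5 px [306.1 157.9]
yellow xy 407.5 613.1 size 55.8 36.7 ang 43.1 px [131.  261.1]
yellow xy 439.0 360.4 size 50.5 36.2 ang -6.4 px [251.1 221.6]
red xy 371.3 730.4 size 91.0 32.8 ang 77.3 px [ 63.5 292.6]
red xy 634.8 228.1 size 42.1 12.0 ang 2.8 px [273.1 164.2]
red xy 1020.9 134.5 size 124.6 26.8 ang -20.4 px [253.1 101.6]
red xy 1365.0 -74.2 size 51.4 22.4 ang -10.4 px [271.   62.6]
w
34.325 [639.4 221.7 243.1] yaw 4.70325666085367 80.08866411198105 0.0
red xy 928.6 174.5 size 57.3 24.8 ang -13.6 px [477.8 231.6]
red xy 647.1 210.9 size 48.4 34.5 ang -7.0 px [263.4 186. ]
yellow xy 868.0 91.2 size 95.0 38.4 ang -71.3 px [421.9 285.9]
yellow xy 433.5 55.5 size 94.5 38.7 ang 80.5 px [ 92.4 286.2]
yellow xy 548.3 177.5 size 113.8 37.6 ang 84.9 px [184.6 203.1]
yellow xy 436.3 362.9 size 51.1 36.9 ang -6.8 px [81.9 34. ]
blue xy 644.8 127.4 size 48.9 35.2 ang 19.3 px [256.2 248.9]
blue xy 426.7 393.7 size 54.7 18.6 ang 25.2 px [68.1  3.5]
yellow xy 863.4 95.1 size 93.1 37.6 ang -71.3 px [421.9 285.9]
yellow xy 437.4 60.1 size 92.6 37.9 ang 80.5 px [ 92.4 286.2]
yellow xy 550.0 179.7 size 111.5 36.9 ang 84.9 px [184.6 203.1]
yellow xy 440.3 361.4 size 50.1 36.1 ang -6.8 px [81.9 34. ]
red xy 922.7 176.8 size 56.2 24.3 ang -13.6 px [477.8 231.6]
red xy 646.8 212.4 size 47.5 33.8 ang -7.0 px [263.4 186. ]
```

Call:
drive_tool([
  [0.007, -0.011, -0.04],
  [0, 0, -0.05],
  [0, 0, -0.045],
  [0, 0, -0.03],
  [0, 0, -0.02],
  [0, 0, -0.012],
  [0, 0, -0.006],
  [0, 0, 0],
  [0, 0, 0],
], gripper=[0.08, 0.08, 0.08, 0.08, 0.08, 0.08, 0.08, 0.08, 0.08], twist=[0, 0, 0, 0, 0, 0, 0, 0, 0])

```text
clock: 35.5
eef_pos: [648.0, 210.7, 40.9]
eef_rot: [[-0.082, 0.997, 0.001], [0.997, 0.082, 0.001], [0.0, 0.001, -1.0]]
ft_force: [-0.5, 0.1, -0.0]
width: 80.1
grasp_force: 0.0
```

Call:
drive_tool([
  [-0.001, 0, -0.004],
  [0, 0, 0],
  [0, 0, 0],
  [0, 0, 0],
  [0, 0, 0],
  [0, 0, 0],
  [0, 0, 0],
  [0, 0, 0],
  [0, 0, 0],
  [0, 0, 0],
  [0, 0, 0],
  [0, 0, 0],
], gripper=[0.08, 0.08, 0.072, 0.068, 0.066, 0.064, 0.062, 0.06, 0.06, 0.06, 0.06, 0.06], twist=[0, 0, 0, 0, 0, 0, 0, 0, 0, 0, 0, 0], squeeze=8)

```text
clock: 37.0
eef_pos: [646.5, 210.5, 36.0]
eef_rot: [[-0.082, 0.997, 0.0], [0.997, 0.082, 0.0], [0.0, 0.0, -1.0]]
ft_force: [1.0, 0.1, 0.5]
width: 64.1
grasp_force: 8.0
```

Call:
drive_tool([
  [0, 0, 0.008],
  [0, 0, 0.015],
  [0, 0, 0.02],
  [0, 0, 0.02],
  [0, 0.01, 0.02],
  [0, 0.02, 0.01],
  [-0.02, 0.02, 0],
  [-0.03, 0.0185, 0],
  [-0.035, 0, 0],
  [-0.035, 0, 0],
  [-0.035, 0, 0],
  [-0.03, 0, 0],
  [-0.0145, 0, 0],
  [0, 0, 0],
  [0, 0, 0],
], gripper=[0.06, 0.06, 0.06, 0.06, 0.06, 0.06, 0.06, 0.06, 0.06, 0.06, 0.06, 0.06, 0.06, 0.06, 0.06], twist=[0, 0, 0, 0, 0, 0, 0, 0, 0, 0, 0, 0, 0, 0, 0])

```text
clock: 38.88
eef_pos: [448.2, 279.4, 129.3]
eef_rot: [[-0.081, 0.997, 0.001], [0.997, 0.081, 0.0], [0.0, 0.001, -1.0]]
ft_force: [-0.5, -0.3, -1.3]
width: 63.6
grasp_force: 8.0
```

Run:
```python
from h import *
look('side',[('red',110),('yellow',39),('blue',32)])
```

```text
38.875 [448.2 279.4 129.3] yaw 4.669806287587605 63.557473556137154 7.999969571828842
red xy 305.0 712.8 size 79.2 28.6 ang 77.3 px [ 63.5 292.6]
red xy 437.5 256.9 size 35.7 11.5 ang -30.7 px [299.7 185.7]
red xy 466.5 281.6 size 48.0 16.9 ang 9.0 px [283.9 181.7]
red xy 487.9 188.2 size 38.3 11.2 ang -28.7 px [316.5 166.7]
red xy 621.0 169.6 size 46.0 15.2 ang -39.7 px [298.  138.5]
red xy 646.4 121.3 size 115.6 15.2 ang -35.1 px [309.6 131.5]
red xy 870.4 194.3 size 108.4 23.3 ang -20.4 px [253.1 101.6]
yellow xy 451.0 816.2 size 32.6 26.4 ang -69.9 px [ 13.1 271.7]
yellow xy 407.6 613.1 size 55.9 37.2 ang 43.9 px [131.  261.1]
yellow xy 439.0 360.4 size 50.5 36.2 ang -6.4 px [251.1 221.6]
yellow xy 545.9 141.4 size 81.4 26.4 ang -81.3 px [317.1 175.7]
```

Now I'll lower red: bench pick z 36, so the set-down z is about 43.

Call:
drive_tool([
  [-0.001, 0, -0.015],
  [0, 0, -0.025],
  [0, 0, -0.02],
  [0, 0, -0.013],
  [0, 0, -0.007],
  [0, 0, -0.003],
  [0, 0, -0.001],
  [0, 0, 0],
  [0, 0, 0],
  [0, 0, 0],
], gripper=[0.06, 0.06, 0.06, 0.06, 0.06, 0.06, 0.06, 0.06, 0.06, 0.06], twist=[0, 0, 0, 0, 0, 0, 0, 0, 0, 0])

```text
clock: 40.17
eef_pos: [446.0, 279.2, 45.2]
eef_rot: [[-0.082, 0.997, 0.0], [0.997, 0.082, 0.0], [0.0, 0.0, -1.0]]
ft_force: [0.3, -1.1, 0.3]
width: 64.1
grasp_force: 8.0
```

Call:
drive_tool([
  [0, 0, -0.001],
  [0, 0, -0.0005],
  [0, 0, 0],
], gripper=[0.06, 0.06, 0.06], twist=[0, 0, 0])

```text
clock: 40.55
eef_pos: [445.8, 279.0, 43.4]
eef_rot: [[-0.082, 0.997, -0.0], [0.997, 0.082, -0.0], [-0.0, -0.0, -1.0]]
ft_force: [0.2, -0.6, -0.3]
width: 64.2
grasp_force: 8.0
```

Call:
drive_tool([
  [0, 0, -0.0005],
  [0, 0, -0.0005],
  [0, 0, -0.0003],
  [0, 0, 0],
], gripper=[0.06, 0.06, 0.06, 0.06], twist=[0, 0, 0, 0])

```text
clock: 41.05
eef_pos: [445.9, 279.1, 42.8]
eef_rot: [[-0.082, 0.997, -0.0], [0.997, 0.082, 0.001], [0.001, -0.0, -1.0]]
ft_force: [-2.1, -0.4, 9.0]
width: 63.9
grasp_force: 8.0
```

Call:
drive_tool([
  [0, 0, 0],
  [0, 0, 0],
  [0, 0, 0],
  [0, 0, 0.01],
  [0, 0, 0.03],
  [0, 0, 0.04],
  [0.02, -0.01, 0.04],
  [0.03, -0.02, 0.04],
  [0.03, -0.025, 0.04],
  [0.03, -0.025, 0],
  [0.03, -0.025, 0],
  [0.03, -0.025, 0],
  [0.024, 0, 0],
  [0, 0, 0],
  [0, 0, 0],
], gripper=[0.068, 0.074, 0.08, 0.08, 0.08, 0.08, 0.08, 0.08, 0.08, 0.08, 0.08, 0.08, 0.08, 0.08, 0.08], twist=[0, 0, 0, 0, 0, 0, 0, 0, 0, 0, 0, 0, 0, 0, 0])

```text
clock: 42.92
eef_pos: [639.1, 149.3, 242.2]
eef_rot: [[-0.082, 0.997, -0.001], [0.997, 0.082, 0.0], [0.0, -0.001, -1.0]]
ft_force: [-0.0, -0.3, 0.2]
width: 80.1
grasp_force: 0.0
```

Run:
```python
from h import *
look('side',[('red',39),('yellow',39),('blue',32)],'pics/s10.png');print('w');look('wrist',[('red',39),('yellow',39),('blue',32),('yellow',65),('green',17)],'pics/w10.png')
```

```text
42.925 [639.1 149.3 242.2] yaw 4.709049734162918 80.05420824800609 0.0
red xy 371.1 730.4 size 90.9 32.9 ang 77.6 px [ 63.5 292.6]
red xy 443.8 278.6 size 46.1 32.9 ang -7.3 px [286.3 213.6]
red xy 1020.9 134.5 size 124.6 26.8 ang -20.4 px [253.1 101.6]
red xy 1363.7 -210.8 size 107.8 32.5 ang -28.2 px [298.2  59.5]
yellow xy 407.5 613.1 size 55.8 36.7 ang 43.1 px [131.  261.1]
yellow xy 439.0 360.4 size 50.5 36.2 ang -6.4 px [251.1 221.6]
w
42.975 [638.9 149.5 242.3] yaw 4.723267440315079 79.94986172776923 0.0
red xy 911.2 195.7 size 31.5 24.9 ang -28.2 px [493.3 156.5]
red xy 445.6 278.7 size 49.3 35.2 ang -7.4 px [87.6 45.1]
yellow xy 862.4 23.6 size 92.9 37.5 ang -71.4 px [423.1 286.7]
yellow xy 436.8 -11.5 size 91.9 37.3 ang 83.5 px [ 91.9 288.1]
yellow xy 549.2 175.8 size 122.0 38.0 ang 84.8 px [183.  146.9]
blue xy 645.0 127.1 size 49.3 34.8 ang 19.4 px [261.7 195.6]
yellow xy 845.0 38.1 size 85.8 34.6 ang -71.4 px [423.1 286.7]
yellow xy 451.6 5.7 size 84.9 34.5 ang 83.5 px [ 91.9 288.1]
yellow xy 555.5 178.8 size 112.8 35.1 ang 84.8 px [183.  146.9]
green xy 458.2 133.3 size 49.1 33.3 ang 4.7 px [114.3 175.9]
```

Call:
drive_tool([
  [0.0055, -0.0225, -0.04],
  [0, 0, -0.05],
  [0, 0, -0.045],
  [0, 0, -0.03],
  [0, 0, -0.02],
  [0, 0, -0.012],
  [0, 0, -0.006],
  [0, 0, 0],
  [0, 0, 0],
], gripper=[0.078, 0.078, 0.078, 0.078, 0.078, 0.078, 0.078, 0.078, 0.078], twist=[0, 0, 0, 0, 0, 0, 0, 0, 0])

```text
clock: 44.15
eef_pos: [646.0, 126.6, 40.1]
eef_rot: [[-0.082, 0.997, 0.001], [0.997, 0.082, 0.0], [0.0, 0.001, -1.0]]
ft_force: [-0.6, 0.4, 0.8]
width: 78.3
grasp_force: 0.0
```

Call:
drive_tool([
  [0, 0, -0.003],
  [0, 0, 0],
  [0, 0, 0],
  [0, 0, 0],
  [0, 0, 0],
  [0, 0, 0],
  [0, 0, 0],
  [0, 0, 0],
  [0, 0, 0],
  [0, 0, 0],
  [0, 0, 0],
  [0, 0, 0],
], gripper=[0.078, 0.078, 0.072, 0.068, 0.066, 0.064, 0.062, 0.06, 0.06, 0.06, 0.06, 0.06], twist=[0, 0, 0, 0, 0, 0, 0, 0, 0, 0, 0, 0], squeeze=8)

```text
clock: 45.65
eef_pos: [645.4, 126.5, 36.2]
eef_rot: [[-0.082, 0.997, 0.0], [0.997, 0.082, 0.0], [0.0, 0.0, -1.0]]
ft_force: [0.8, -0.2, 0.2]
width: 64.2
grasp_force: 8.0
```

Call:
drive_tool([
  [0, 0, 0.008],
  [0, 0, 0.015],
  [0, 0, 0.025],
  [0, 0, 0.03],
  [0, 0.01, 0.027],
  [-0.01, 0.02, 0.01],
  [-0.02, 0.02, 0],
  [-0.03, 0.021, 0],
  [-0.03, 0, 0],
  [-0.03, 0, 0],
  [-0.03, 0, 0],
  [-0.03, 0, 0],
  [-0.012, 0, 0],
  [0, 0, 0],
  [0, 0, 0],
], gripper=[0.06, 0.06, 0.06, 0.06, 0.06, 0.06, 0.06, 0.06, 0.06, 0.06, 0.06, 0.06, 0.06, 0.06, 0.06], twist=[0, 0, 0, 0, 0, 0, 0, 0, 0, 0, 0, 0, 0, 0, 0])

```text
clock: 47.52
eef_pos: [454.7, 197.7, 151.7]
eef_rot: [[-0.081, 0.997, 0.002], [0.997, 0.081, 0.0], [0.0, 0.002, -1.0]]
ft_force: [0.1, 1.0, -0.9]
width: 64.4
grasp_force: 8.0
```

Call:
drive_tool([
  [0, 0, -0.015],
  [0, 0, -0.025],
  [0, 0, -0.025],
  [0, 0, -0.02],
  [0, 0, -0.01],
  [0, 0, -0.006],
  [0, 0, -0.003],
  [0, 0, 0],
  [0, 0, 0],
  [0, 0, 0],
], gripper=[0.06, 0.06, 0.06, 0.06, 0.06, 0.06, 0.06, 0.06, 0.06, 0.06], twist=[0, 0, 0, 0, 0, 0, 0, 0, 0, 0])

```text
clock: 48.78
eef_pos: [453.6, 197.7, 47.5]
eef_rot: [[-0.082, 0.997, 0.001], [0.997, 0.082, 0.001], [0.0, 0.001, -1.0]]
ft_force: [0.5, -0.8, -0.5]
width: 64.1
grasp_force: 8.0
```

Call:
drive_tool([
  [0, 0, -0.002],
  [0, 0, -0.001],
  [0, 0, -0.0005],
  [0, 0, -0.0003],
  [0, 0, 0],
  [0, 0, 0],
], gripper=[0.06, 0.06, 0.06, 0.06, 0.06, 0.06], twist=[0, 0, 0, 0, 0, 0])

```text
clock: 49.52
eef_pos: [453.4, 197.5, 43.4]
eef_rot: [[-0.082, 0.997, 0.0], [0.997, 0.082, 0.0], [0.0, 0.0, -1.0]]
ft_force: [0.5, 0.4, -1.1]
width: 64.1
grasp_force: 8.0
```

Call:
drive_tool([
  [0, 0, -0.0005],
  [0, 0, -0.0005],
  [0, 0, 0],
  [0, 0, 0],
], gripper=[0.06, 0.06, 0.06, 0.06], twist=[0, 0, 0, 0])

```text
clock: 50.02
eef_pos: [453.5, 197.6, 42.9]
eef_rot: [[-0.082, 0.997, -0.0], [0.997, 0.082, 0.001], [0.001, -0.0, -1.0]]
ft_force: [-2.6, -0.8, 7.8]
width: 64.1
grasp_force: 8.0
```

Call:
drive_tool([
  [0, 0, 0],
  [0, 0, 0],
  [0, 0, 0],
  [0, 0, 0.01],
  [0, 0, 0.03],
  [0, 0, 0.05],
  [0, 0, 0.05],
  [0.02, 0.01, 0.05],
  [0.03, 0.015, 0.05],
  [0.03, 0.015, 0.05],
  [0.02, 0, 0],
  [0, 0, 0],
  [0, 0, 0],
  [0, 0, 0],
], gripper=[0.068, 0.074, 0.08, 0.08, 0.08, 0.08, 0.08, 0.08, 0.08, 0.06, 0.06, 0.06, 0.06, 0.06], twist=[0, 0, 0, 0, 0, 0, 0, 0, 0, -5, -5, 0, 0, 0])

```text
clock: 51.78
eef_pos: [552.4, 237.3, 332.0]
eef_rot: [[0.092, 0.996, -0.001], [0.996, -0.092, -0.0], [-0.0, -0.001, -1.0]]
ft_force: [-0.6, 0.3, 0.7]
width: 60.1
grasp_force: 0.0
```

Run:
```python
from h import *
look('side',[('red',39),('yellow',39),('blue',39)],'pics/s11.png');print('w');look('wrist',[('red',39),('yellow',39),('blue',39),('yellow',65),('green',17)],'pics/w11.png')
```

```text
51.775 [552.4 237.3 332. ] yaw -5.258521100627146 60.06819815800341 0.0
red xy 371.1 730.4 size 90.9 32.9 ang 77.6 px [ 63.5 292.6]
red xy 445.2 277.4 size 48.7 34.6 ang -8.3 px [286.4 213.3]
red xy 1020.9 134.5 size 124.6 26.8 ang -20.4 px [253.1 101.6]
red xy 2425.5 -671.1 size 195.2 20.6 ang -25.5 px [290.7   2.5]
yellow xy 407.7 613.2 size 55.9 36.7 ang 43.1 px [130.6 260.9]
yellow xy 448.7 357.7 size 50.3 35.7 ang -1.7 px [250.9 218.5]
blue xy 451.7 197.8 size 47.3 33.4 ang 21.5 px [316.3 202.6]
w
51.825 [552.5 237.4 332.1] yaw -5.266427727491544 60.02395805232932 0.0
red xy 913.4 182.5 size 32.8 21.4 ang -5.3 px [499.2 181.6]
red xy 445.3 278.8 size 48.8 34.7 ang -7.4 px [182.2 145.3]
yellow xy 736.2 20.3 size 114.5 38.4 ang -84.3 px [382.6 286.5]
yellow xy 328.7 58.1 size 114.7 34.3 ang 73.1 px [131.2 288.7]
yellow xy 552.3 173.0 size 121.9 33.3 ang 84.5 px [261.6 206.7]
yellow xy 450.0 358.8 size 49.8 35.9 ang -1.0 px [176.9  87.1]
blue xy 487.3 149.0 size 49.9 45.3 ang -71.7 px [220.7 222.6]
blue xy 452.7 197.8 size 48.6 34.5 ang 19.2 px [195.1 198.2]
blue xy 486.6 322.1 size 115.1 9.4 ang -85.3 px [208.2 110.3]
yellow xy 725.5 37.3 size 107.6 36.1 ang -84.3 px [382.6 286.5]
yellow xy 342.5 72.8 size 107.8 32.2 ang 73.1 px [131.2 288.7]
yellow xy 552.6 180.8 size 114.6 31.3 ang 84.5 px [261.6 206.7]
yellow xy 456.5 355.5 size 46.8 33.7 ang -1.0 px [176.9  87.1]
green xy 469.7 134.2 size 33.7 26.9 ang -89.8 px [215.3 231.3]
```

View pics/w11.png

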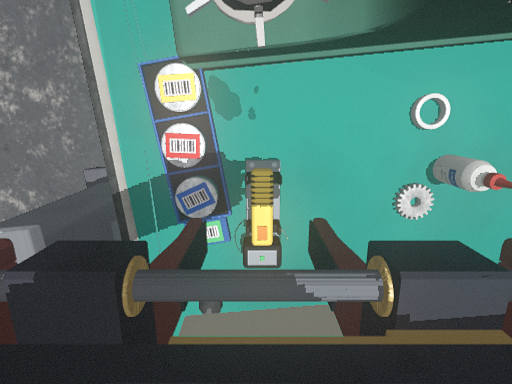

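Wrist view: all three tins are in their pockets and the scanner is in its cradle. Yellow was nudged about 10 mm towards the +x wall, but two views agree it is still flat at liner height. I'll fetch the scanner next and recheck yellow at the end.

Call:
drive_tool([
  [0.001, -0.028, -0.04],
  [0, -0.03, -0.05],
  [0, 0, -0.05],
  [0, 0, -0.045],
  [0, 0, -0.03],
  [0, 0, -0.02],
  [0, 0, -0.015],
  [0, 0, 0],
  [0, 0, 0],
], gripper=[0.06, 0.06, 0.06, 0.06, 0.06, 0.06, 0.06, 0.06, 0.06], twist=[0, 0, 0, 0, 0, 0, 0, 0, 0])

```text
clock: 53.0
eef_pos: [555.1, 179.7, 83.3]
eef_rot: [[0.093, 0.996, 0.001], [0.996, -0.093, 0.001], [0.001, 0.001, -1.0]]
ft_force: [0.5, 0.4, 1.1]
width: 60.1
grasp_force: 0.0
```

Call:
drive_tool([
  [-0.0015, 0, -0.015],
  [0, 0, -0.012],
  [0, 0, -0.004],
  [0, 0, 0],
  [0, 0, 0],
  [0, 0, 0],
  [0, 0, 0],
  [0, 0, 0],
  [0, 0, 0],
  [0, 0, 0],
  [0, 0, 0],
  [0, 0, 0],
], gripper=[0.06, 0.06, 0.06, 0.06, 0.02, 0.02, 0.02, 0.02, 0.02, 0.02, 0.02, 0.02], twist=[0, 0, 0, 0, 0, 0, 0, 0, 0, 0, 0, 0], squeeze=35)

```text
clock: 54.5
eef_pos: [553.1, 179.6, 51.6]
eef_rot: [[0.093, 0.996, 0.0], [0.996, -0.093, 0.0], [0.0, 0.0, -1.0]]
ft_force: [-0.9, -1.0, 3.9]
width: 31.7
grasp_force: 35.0
```

Call:
drive_tool([
  [0, 0, 0.01],
  [0, 0, 0.015],
  [0, 0, 0.02],
  [0, 0, 0.02],
  [0, 0, 0.022],
  [-0.02, 0.007, 0],
  [-0.03, 0.008, 0],
  [-0.03, 0.008, 0],
  [-0.0225, 0.0075, -0.008],
  [0, 0, -0.008],
  [0, 0, 0],
  [0, 0, 0],
], gripper=[0.02, 0.02, 0.02, 0.02, 0.02, 0.02, 0.02, 0.02, 0.02, 0.02, 0.02, 0.02], twist=[0, 0, 0, 0, 0, 2.5, 2.5, 2.5, 2.8, 0, 0, 0])

```text
clock: 56.0
eef_pos: [451.7, 209.6, 122.8]
eef_rot: [[-0.085, 0.996, 0.001], [0.996, 0.085, 0.0], [-0.0, 0.001, -1.0]]
ft_force: [0.5, -0.8, -1.9]
width: 31.7
grasp_force: 35.0
```

Call:
drive_tool([
  [0, 0, 0],
  [0, 0, 0],
  [0, 0, 0],
  [0, 0, 0],
  [0, 0, 0],
  [0, 0, 0],
  [0, 0, 0],
  [0, 0, 0],
  [0, 0, 0],
  [0, 0, 0],
  [0, 0, 0],
  [0, 0, 0],
  [0, 0, 0],
  [0, 0, 0],
  [0, 0, 0],
  [0, 0, 0],
  [0, 0, 0],
  [0, 0, 0],
  [0, 0, 0],
  [0, 0, 0],
], gripper=[0.02, 0.02, 0.02, 0.02, 0.02, 0.02, 0.02, 0.02, 0.02, 0.02, 0.02, 0.02, 0.02, 0.02, 0.02, 0.02, 0.02, 0.02, 0.02, 0.02], twist=[0, 0, 0, 0, 0, 0, 0, 0, 0, 0, 0, 0, 0, 0, 0, 0, 0, 0, 0, 0])

```text
clock: 58.5
eef_pos: [450.4, 210.1, 122.4]
eef_rot: [[-0.087, 0.996, 0.0], [0.996, 0.087, 0.0], [0.0, 0.0, -1.0]]
ft_force: [0.4, -0.5, -1.6]
width: 31.7
grasp_force: 35.0
```

Read. Back to the cradle at (553.5, 179.3, 51.1), yaw -5.3.

Call:
drive_tool([
  [0, 0, 0.015],
  [0.02, -0.007, 0],
  [0.03, -0.008, 0],
  [0.03, -0.008, 0],
  [0.023, -0.0077, 0],
  [0, 0, 0],
  [0, 0, 0],
  [0, 0, 0],
], gripper=[0.02, 0.02, 0.02, 0.02, 0.02, 0.02, 0.02, 0.02], twist=[0, -2.5, -2.5, -2.5, -2.8, 0, 0, 0])

```text
clock: 59.5
eef_pos: [552.6, 179.8, 137.3]
eef_rot: [[0.092, 0.996, -0.001], [0.996, -0.092, 0.0], [0.0, -0.001, -1.0]]
ft_force: [-0.4, 0.2, -1.4]
width: 31.4
grasp_force: 35.0
```

Call:
drive_tool([
  [0, 0, -0.02],
  [0, 0, -0.02],
  [0, 0, -0.02],
  [0, 0, -0.014],
  [0, 0, -0.006],
  [0, 0, -0.003],
  [0, 0, 0],
  [0, 0, 0],
], gripper=[0.02, 0.02, 0.02, 0.02, 0.02, 0.02, 0.02, 0.02], twist=[0, 0, 0, 0, 0, 0, 0, 0])

```text
clock: 60.5
eef_pos: [553.8, 179.5, 54.9]
eef_rot: [[0.093, 0.996, 0.001], [0.996, -0.093, 0.0], [0.001, 0.001, -1.0]]
ft_force: [0.1, -0.4, -2.4]
width: 31.6
grasp_force: 35.0
```

Call:
drive_tool([
  [0, 0, -0.0015],
  [0, 0, -0.001],
  [0, 0, -0.001],
  [0, 0, 0],
  [0, 0, 0],
], gripper=[0.02, 0.02, 0.02, 0.02, 0.02], twist=[0, 0, 0, 0, 0])

```text
clock: 61.12
eef_pos: [553.4, 179.4, 51.6]
eef_rot: [[0.093, 0.996, -0.0], [0.996, -0.093, 0.001], [0.001, -0.0, -1.0]]
ft_force: [-3.3, 0.0, 7.2]
width: 31.8
grasp_force: 35.0
```

Call:
drive_tool([
  [0, 0, 0],
  [0, 0, 0],
  [0, 0, 0],
  [0, 0, 0.01],
  [0, 0, 0.03],
  [0, 0, 0.04],
  [-0.02, 0.02, 0.04],
  [-0.02, 0.03, 0.03],
  [-0.02, 0.03, 0],
  [0, 0, 0],
  [0, 0, 0],
  [0, 0, 0],
], gripper=[0.06, 0.06, 0.06, 0.06, 0.06, 0.06, 0.06, 0.06, 0.06, 0.06, 0.06, 0.06], twist=[0, 0, 0, 0, 0, 0, 0, 0, 0, 0, 0, 0])

```text
clock: 62.62
eef_pos: [494.0, 257.9, 200.9]
eef_rot: [[0.095, 0.995, 0.0], [0.995, -0.095, -0.001], [-0.001, 0.0, -1.0]]
ft_force: [0.0, -0.1, -0.4]
width: 60.1
grasp_force: 0.0
```

Run:
```python
from h import *
T=[('red',39),('yellow',39),('blue',39)]
b,_=look('side',T);a,ci=look('wrist',T+[('yellow',65)],'pics/w12.png')
u=np.hstack([cv2.resize(a[0:250,60:310],(400,400)),cv2.resize(b[140:260,225:345],(400,400),interpolation=cv2.INTER_CUBIC)])
cv2.imwrite('pics/c12.png',u)
```

```text
62.625 [494.  257.9 200.9] yaw -5.445296526840815 60.10540194662954 0.0
red xy 371.1 730.4 size 90.9 32.9 ang 77.6 px [ 63.5 292.6]
red xy 444.5 278.3 size 46.4 32.9 ang -8.1 px [285.9 213.2]
red xy 726.2 110.7 size 129.8 25.3 ang -28.1 px [297.1 139.4]
red xy 1020.9 134.5 size 124.6 26.8 ang -20.4 px [253.1 101.6]
red xy 1121.0 29.0 size 40.0 14.9 ang -22.7 px [269.3  85.3]
red xy 1118.7 -34.4 size 108.7 21.8 ang -21.5 px [286.7  84.5]
yellow xy 407.6 613.1 size 55.7 36.7 ang 43.1 px [131.  261.1]
yellow xy 448.7 357.7 size 50.3 35.7 ang -1.7 px [250.9 218.5]
blue xy 451.8 197.4 size 48.3 33.2 ang 19.9 px [316.3 202.7]
62.675 [494.  258.  200.8] yaw -5.438545669924825 59.75124103940249 0.0
red xy 445.3 279.0 size 48.7 34.5 ang -7.9 px [209.4 169.8]
yellow xy 623.2 126.0 size 79.9 26.2 ang -84.4 px [382.5 286.3]
yellow xy 340.8 153.1 size 79.9 26.5 ang 73.4 px [132.1 286.5]
yellow xy 557.0 194.6 size 78.6 37.6 ang 84.5 px [315.4 230.8]
yellow xy 449.8 359.1 size 49.9 35.9 ang -0.5 px [202.6  88.3]
blue xy 418.6 253.2 size 42.7 37.6 ang -59.0 px [189.8 201.7]
yellow xy 612.5 143.1 size 73.0 23.9 ang -84.4 px [382.5 286.3]
yellow xy 354.5 167.8 size 73.0 24.2 ang 73.4 px [132.1 286.5]
yellow xy 552.0 205.8 size 71.9 34.3 ang 84.5 px [315.4 230.8]
yellow xy 454.1 356.1 size 45.6 32.8 ang -0.5 px [202.6  88.3]
```

View pics/c12.png

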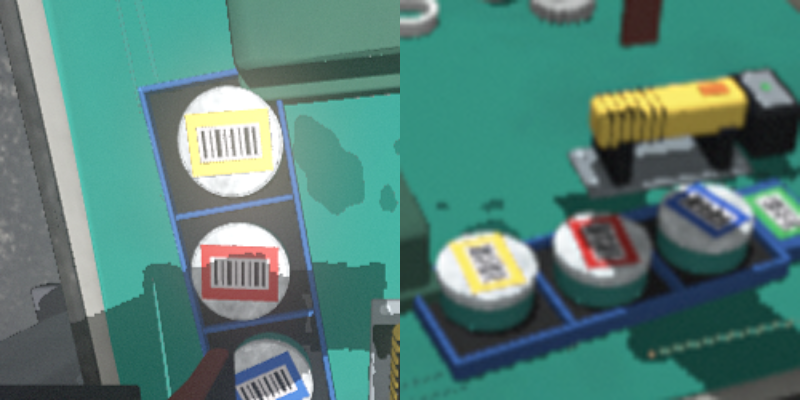

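All three tins stand flat, each in its own pocket, with yellow against the +x wall. The scanner lies in its cradle and the hand is clear.

```bash
python3 -c "
from rig import *
print(hand_in())"
```

```text
the job is handed in; nothing more can be done
None
```

I scanned red, yellow and blue in order, set all three tins upright in their own pockets, read the tray label last, returned the scanner to its cradle both times and handed the job in at about 63 s; the scanner gives no read signal, so the reads rest on aim and hold time, and yellow was nudged about 10 mm after placing but still lies flat in its pocket.

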